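# Unload, reload and lock the nut-welding jig

## Robot

A 6-joint arm with a two-finger parallel gripper is mounted at the origin on the work surface. World frame = base frame: x ahead of the robot, y to its left, z up, the work surface at z = 0. Lengths are in m, angles in rad, forces in N, time in s.
With the tool pointing down it reaches from about 0.25 to 0.8 m from the base axis. Payload 3.9 kg.
Tool frame: the origin (TCP) lies midway between the tips of the shut fingers; the grasp point (between the pads) lies bot.grip_depth behind it (bot.grip_depth is the distance from the TCP to the grasp point, in m); z points along the fingers, y is the direction in which the jaws open and shut (so a half turn about z gives the same grasp; the last joint's range is limited). The gripper opens to 85 mm and grips with 20 to 120 N. Pads are 22 mm wide; open, the fingers measure 114 mm over their backs; the gripper's body (76 mm by 85 mm) begins 54 mm behind the grasp point. The pads swing forward as they close: fully open they stand 13 mm farther back than shut.
Start: joints at [-1.133, 0.26, -0.138, 1.173, 0, 1.571], TCP at [0.223, -0.475, 0.196] pointing down, gripper open.
Joint ranges: [-2.78, 2.78], [-0.83, 1.72], [-1.28, 1.37], [-1.9, 2.12], [-1.57, 1.48], [-3.14, 3.14]. Speed limits (rad/s): [2.57, 2.57, 3.14, 3.14, 3.14, 3.14].

## Interface

Orientations are given as a rotation vector (axis times angle).
In Python, from rig import bot, solver, monitor, camera, calibration gives the robot as it stands. Calls block until the motion is done:
- bot.goto(position, orientation): joint-space move of the TCP to a pose.
- bot.movel(position, attitude=None, vel=0.15, threshold=None): straight line of the TCP; attitude=None keeps the orientation; vel is the mean speed in m/s. With threshold (N) it stops when the force on the tool has changed by that much, and returns True; else False.
- bot.move_j(angles): joint-space move.
- bot.grip(opening): opening from 0.0 (shut) to 1.0 (fully open); the grip force is fixed at half the most; returns when the fingers have stopped.
- bot.hold(seconds).
- solver.solve_ik(position, orientation): joint angles nearest the present ones, or None.
- monitor.get_obs(): the state.
- camera(name): name is "scene" or "side" or "wrist"; returns the picture (400x640x3 uint8, red, green, blue); there is no depth.
- calibration(name): a dict with "fovy" (degrees; the focal length in pixels is half the picture's height over the tangent of half this angle, whatever the lens; pixels are square), "cx", "cy" (the principal point, pixels), "eye" and "orientation" of the camera in the world; the wrist camera has in their place "T_tool_cam" (4x4, takes a point from camera to tool coordinates, whose origin is the TCP and whose axes are the flange's). Camera axes: x right, y down, z forward; pixel columns grow to the right and rows downward; lengths in m; the calibration is good to about 2 mm. A picture is of the moment at which its call begins: read the wrist's pose just before it. calibration takes no time and is no camera call.
A pose or a line that the arm cannot do raises bot.MotionError and nothing moves.
- bot.hand_in(): hands the job in, once; it reports no verdict.
The state is a dict: "clock": time; "joints": joint angles; "qd": joint speeds; "joint_efforts": joint torques, N m; "tool_pos": TCP position; "tcp_rot": TCP orientation; "ft_force": force on the tool from outside, world axes, zero at the start; "moment": the same for the moment, N m; "grip_width": opening from 0.0 (shut) to 1.0 (fully open).
Only numpy, scipy, OpenCV 4.12 (cv2) and the standard library are available. Lean on these libraries where they do the work, as an engineer would, in place of code of your own. Each camera call takes 0.05 s, during which the arm holds its last target.

## Task

Get the welding jig ready for its next batch: slide the keeper bar fully open by its red grip, stand the finished green feet from the pockets upright in the grey tray, and nudge every loose round nut across the plate, without lifting it off, until it drops flat into a blue pocket (any pocket, one nut each). Then slide the keeper fully shut over the nuts, and last fit the yellow stop arm right down on the flatted post, its D-shaped bore matching the flat, so that it blocks the keeper. Leave the spray can, brush and spanner where they are.

Things in the scene. Friction and masses are not known exactly. Their poses are not given: they have to be found in the camera images.
- jig: Fixed aluminium jig plate, 12 mm thick, on the bench (bench z = 0). Origin on the bench under the middle pocket; the plate reaches from x = -200 to +140 and y = -255 to +255 mm about it. Three pockets lie in a row at x = 0, y = -100, 0, +100 mm. Its near part (x below -45 mm) is the bare apron on which the nuts start.
- pocket0 (a point): Centre of the floor of the round blue-floored pocket at jig y = -100 mm: 89 mm wide, 8 mm deep below the plate's top, with a 1.5 mm chamfer.
- pocket1 (a point): The same for the pocket at jig y = 0.
- pocket2 (a point): The same for the pocket at jig y = +100 mm.
- keeper (a joint): Travel of the keeper slide, m: 0 = fully open (bar 70 mm beyond the pocket row, towards jig +x), 0.07 = fully shut (bar over the middle of the pockets); both end stops are hard. Grows as the grip moves along jig -x. Starts part-way, friction about 2.5 N, stays where left.
- keeper_bar (a point): Middle of the underside of the keeper's dark steel bar at jig y = 0. Bar: along jig y from -225 to +175 mm, 20 mm wide, 8 mm thick, underside 20 mm above the plate; a small foot under its end at y = 165 to 173 mm; at y = -225 mm it joins a carriage that runs along jig x. Seated nuts pass under it with 4 mm to spare; a nut not down in a pocket blocks it.
- keeper_grip (a point): On the keeper's upright red grip tab, 85 mm above the bench, 5 mm below its top: tab 40 mm along jig x, 16 mm thick along jig y, foot at 40 mm above the bench on the dark carriage (38 mm wide). It lies 70 mm from the bar towards jig -x and moves with it.
- post (a point): Foot of the steel D-section post on the plate's top, on the post's axis, at jig x = +33, y = +220 mm. Post: 28 mm round with one flat 8 mm from its axis that faces jig -y; 34 mm tall, the top 8 mm 2.5 mm thinner all round as a lead-in.
- stop_arm: Loose yellow stop arm, 0.3 kg: collar 46 x 46 mm, 44 mm tall, D-bore right through (31 mm wide, flat 9.5 mm from the axis on the arm's side), and a bar 28 mm wide, 30 mm tall reaching 72 mm from the axis along its +x. Origin on the bore's axis at the underside, z up. Starts on the bench at right. Seated: underside on the plate, +x along jig -y, on the jig +x side of the shut bar.
- nut0: Loose round steel lock nut, 84 mm across, 24 mm thick, 0.45 kg, four dark slots in the rim and an orange plug flush in the thread. Origin at the centre of its underside, z up. Slides on the plate with friction; too wide to grip, so push it at its rim. May be absent (two or three nuts are there).
- nut1: Loose round steel lock nut, 84 mm across, 24 mm thick, 0.45 kg, four dark slots in the rim and an orange plug flush in the thread. Origin at the centre of its underside, z up. Slides on the plate with friction; too wide to grip, so push it at its rim. May be absent (two or three nuts are there).
- nut2: Loose round steel lock nut, 84 mm across, 24 mm thick, 0.45 kg, four dark slots in the rim and an orange plug flush in the thread. Origin at the centre of its underside, z up. Slides on the plate with friction; too wide to grip, so push it at its rim. May be absent (two or three nuts are there).
- foot0: Finished foot, 0.5 kg: a dark round nut, 84 mm across and 24 mm thick, with a green square tube 30 x 30 mm welded upright on its middle, tube 24 to 94 mm above the underside. Origin at the centre of the underside, z up, x and y square to the tube's sides. Starts in a pocket, its rim partly under the keeper bar. May be absent (one or two are there).
- foot1: Finished foot, 0.5 kg: a dark round nut, 84 mm across and 24 mm thick, with a green square tube 30 x 30 mm welded upright on its middle, tube 24 to 94 mm above the underside. Origin at the centre of the underside, z up, x and y square to the tube's sides. Starts in a pocket, its rim partly under the keeper bar. May be absent (one or two are there).
- foot2: Finished foot, 0.5 kg: a dark round nut, 84 mm across and 24 mm thick, with a green square tube 30 x 30 mm welded upright on its middle, tube 24 to 94 mm above the underside. Origin at the centre of the underside, z up, x and y square to the tube's sides. Starts in a pocket, its rim partly under the keeper bar. May be absent (one or two are there).
- tray: Fixed grey open tray on the bench at the robot's left, 230 (x) x 120 (y) x 30 mm tall, walls and floor 5 mm. Origin at the centre of its underside. Holds two feet side by side along its x.
- spray_can: Bystander: can with blue band, 60 mm thick, 150 mm tall, origin at its underside.
- wire_brush: Bystander: brush lying on the bench.
- spanner: Bystander: steel spanner lying on the bench.

How it is judged:
By the outcome, as a careful person would: the job done as asked, in the order asked, and still so for the second after the job is handed in, with the robot touching nothing.
Of nut0, nut1, nut2 only 2 to 3 are there at a start; the rules pass over those that are not, and their reading is None.
Of foot0, foot1, foot2 only 1 to 2 are there at a start; the rules pass over those that are not, and their reading is None.
At some moment in a run one of nut0, nut1, nut2, stop_arm may be knocked a few centimetres aside while the robot is not near it.
It also fails if it takes over 210 s, if anything falls off the work surface, if the arm or the gripper's body presses on something with over 40 N, if the wrist force passes 120 N, or if a joint passes its speed limit or range.

## Working session

There is one attempt and no reset: what is moved stays moved. The work goes in short steps, each a Python script; the robot and the scene stay as the last script left them, time stands still between calls to the robot, and variables do not carry over. Pictures are saved under pics/ and viewed, and the job is handed in when it is done.

```bash
ls -la; mkdir -p pics; python3 - <<'E'
from rig import bot, solver, monitor, camera, calibration
import cv2
print(monitor.get_obs(), bot.grip_depth)
for n in ("scene","side","wrist"):
    print(n,calibration(n)); cv2.imwrite(f"pics/a_{n}.png",camera(n)[:,:,::-1])
E
```

```text
total 12
drwxr-xr-x  3 agent agent 4096 Dec  7 14:20 .
drwxr-xr-x 23 root  root  4096 Dec  7 14:19 ..
drwxr-xr-x  2 agent agent 4096 Dec  7 14:20 pics
{'clock': 0.0, 'joints': array([-1.13298111e+00,  2.60683759e-01, -1.39393723e-01,  1.17268626e+00,
       -4.12861038e-05,  1.57079730e+00]), 'qd': array([ 1.67544586e-05, -7.01306285e-04, -1.01937467e-03, -2.11590035e-03,
        6.81780055e-04,  4.63155615e-04]), 'joint_efforts': array([ 2.72014204e-04, -4.05675960e+01,  2.53925979e+01,  1.87069672e-02,
        8.45949785e-05, -9.92351715e-06]), 'tool_pos': array([ 0.22224573, -0.47480276,  0.19515577]), 'tcp_rot': array([-3.06475371e+00, -6.81822479e-01,  7.33984575e-04]), 'ft_force': array([ 0.02871375, -0.20985239, -0.29233056]), 'moment': array([ 0.0239263 ,  0.05088615, -0.01255485]), 'grip_width': 1.004372851944693} 0.0187
scene {'fovy': 51.754830287394434, 'cx': 319.7757571557071, 'cy': 202.0764364453641, 'eye': array([1.52608799, 0.12053739, 0.85121838]), 'orientation': array([-1.63662329, -1.79870332,  0.8602218 ])}
side {'fovy': 57.01728979974644, 'cx': 323.1850345285768, 'cy': 199.40299907513497, 'eye': array([0.32123874, 0.73139283, 0.67399654]), 'orientation': array([-0.59031524,  2.60158636, -1.28549496])}
wrist {'fovy': 64.74503796911937, 'cx': 321.1105008838238, 'cy': 198.79064395204057, 'T_tool_cam': array([[-3.87985147e-04, -9.61429463e-01, -2.75051337e-01,
         7.00289475e-02],
       [ 9.99999291e-01, -6.32740375e-05, -1.18941922e-03,
         2.92737325e-04],
       [ 1.12613908e-03, -2.75051603e-01,  9.61428805e-01,
        -1.78133369e-01],
       [ 0.00000000e+00,  0.00000000e+00,  0.00000000e+00,
         1.00000000e+00]])}
```

View pics/a_scene.png

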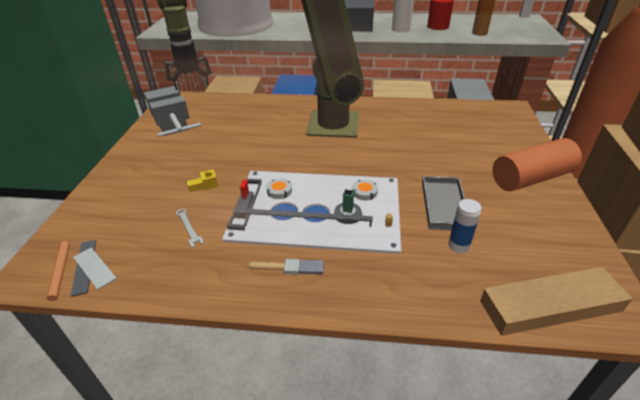

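View pics/a_side.png

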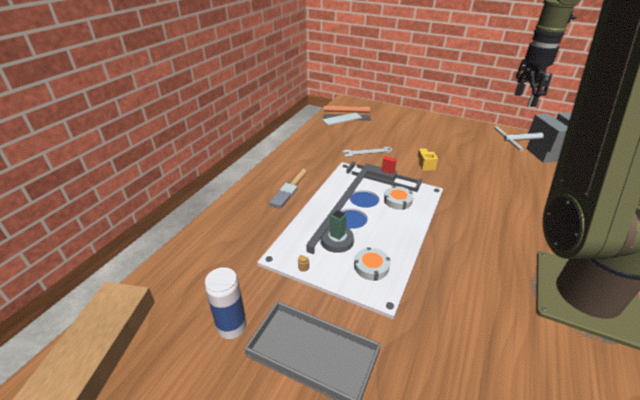

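View pics/a_wrist.png

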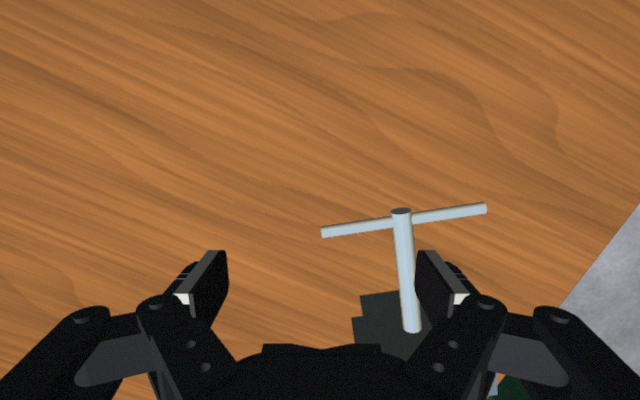

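The scene and side views show two orange-plugged nuts on the apron, one foot in the +y pocket, the brass post, the red grip, and the yellow arm on the bench to the right. I'll get the plate pose first.

```bash
cat > h.py <<'E'
import numpy as np, cv2
from scipy.spatial.transform import Rotation as R
from rig import bot, solver, monitor, camera, calibration
def cam(name,save=None):
    c=calibration(name)
    if name=="wrist":
        o=monitor.get_obs(); T=np.eye(4); T[:3,:3]=R.from_rotvec(o["tcp_rot"]).as_matrix(); T[:3,3]=o["tool_pos"]
        T=T@c["T_tool_cam"]; Rm,e=T[:3,:3],T[:3,3]
    else: Rm,e=R.from_rotvec(c["orientation"]).as_matrix(),np.array(c["eye"])
    im=camera(name); f=200/np.tan(np.radians(c["fovy"])/2)
    if save: cv2.imwrite(save,im[:,:,::-1])
    return dict(im=im,R=Rm,e=e,f=f,cx=c["cx"],cy=c["cy"])
def cast(C,uv,z):
    uv=np.atleast_2d(np.asarray(uv,float)); d=np.c_[(uv[:,0]-C["cx"])/C["f"],(uv[:,1]-C["cy"])/C["f"],np.ones(len(uv))]@C["R"].T
    return C["e"]+d*((z-C["e"][2])/d[:,2])[:,None]
def proj(C,P):
    p=(np.atleast_2d(P)-C["e"])@C["R"]; return np.c_[p[:,0]/p[:,2]*C["f"]+C["cx"],p[:,1]/p[:,2]*C["f"]+C["cy"]]
def hsv(C): return cv2.cvtColor(C["im"],cv2.COLOR_RGB2HSV)
def blobs(m,mn=30):
    cs,_=cv2.findContours(m.astype(np.uint8),cv2.RETR_EXTERNAL,cv2.CHAIN_APPROX_NONE)
    return sorted([c for c in cs if cv2.contourArea(c)>=mn],key=cv2.contourArea,reverse=True)
def down(yaw):
    """tool pointing down; tool x axis at world angle yaw, tool y = at yaw-90deg"""
    c,s=np.cos(yaw),np.sin(yaw)
    return R.from_matrix(np.array([[c,s,0],[s,-c,0],[0,0,-1.]])).as_rotvec()
def ctr(c):
    M=cv2.moments(c); return np.array([M["m10"]/M["m00"],M["m01"]/M["m00"]])
def st():
    o=monitor.get_obs(); print("t",round(o["clock"],2),"p",o["tool_pos"].round(4),"F",o["ft_force"].round(1),"g",round(o["grip_width"],3)); return o
E
python3 - <<'E'
from h import *
o=monitor.get_obs(); print(R.from_rotvec(o["tcp_rot"]).as_matrix().round(3))
for n in ("scene","side"):
    C=cam(n); H=hsv(C)
    m=(H[...,1]<40)&(H[...,2]>170)
    m=cv2.morphologyEx(m.astype(np.uint8),cv2.MORPH_CLOSE,np.ones((9,9)))
    b=blobs(m,3000)
    for c in b[:3]:
        q=cv2.approxPolyDP(cv2.convexHull(c),8,True)[:,0]; print(n,cv2.contourArea(c)); print(np.c_[q,cast(C,q,0.012).round(3)])
    for nm,mm,z in (("orange",(H[...,0]<13)&(H[...,1]>200)&(H[...,2]>200),.036),("yellow",(abs(H[...,0].astype(int)-28)<5)&(H[...,1]>180),.03),("red",((H[...,0]<4)|(H[...,0]>176))&(H[...,1]>190)&(H[...,2]>120),.07)):
        for c in blobs(mm,20)[:5]: print(n,nm,cv2.contourArea(c),ctr(c).round(1),cast(C,ctr(c),z).round(3))
E
```

```text
[[ 0.906  0.424 -0.001]
 [ 0.424 -0.906  0.001]
 [ 0.    -0.001 -1.   ]]
scene 10828.5
[[ 2.23e+02  2.36e+02  7.04e-01 -2.64e-01  1.20e-02]
 [ 2.50e+02  1.71e+02  3.78e-01 -2.61e-01  1.20e-02]
 [ 3.97e+02  1.79e+02  3.86e-01  2.49e-01  1.20e-02]
 [ 4.00e+02  2.50e+02  7.16e-01  2.44e-01  1.20e-02]]
scene yellow 116.5 [201.2 178.1] [[ 0.456 -0.408  0.03 ]]
scene red 29.5 [244.  183.6] [[ 0.526 -0.238  0.07 ]]
scene red 23.5 [443.3   0.7] [[-1.651  0.643  0.07 ]]
side 16191.5
[[ 4.42e+02  1.89e+02  3.72e-01 -2.60e-01  1.20e-02]
 [ 3.92e+02  3.18e+02  3.77e-01  2.52e-01  1.20e-02]
 [ 2.58e+02  2.64e+02  7.11e-01  2.47e-01  1.20e-02]
 [ 3.44e+02  1.50e+02  7.35e-01 -3.46e-01  1.20e-02]
 [ 3.89e+02  1.47e+02  5.97e-01 -4.39e-01  1.20e-02]]
side 3688.5
[[1.510e+02 2.400e+02 1.001e+00 2.970e-01 1.200e-02]
 [1.300e+02 2.720e+02 9.640e-01 3.980e-01 1.200e-02]
 [0.000e+00 3.820e+02 9.670e-01 6.820e-01 1.200e-02]
 [0.000e+00 3.460e+02 1.039e+00 6.400e-01 1.200e-02]]
```

```bash
python3 - <<'E'
from h import *
bot.goto([0.54,-0.03,0.30],down(0)); st()
C=cam("wrist","pics/b_w.png")
import pickle; pickle.dump(C,open("b.pkl","wb"))
E
```

```text
t 2.26 p [ 0.5398 -0.0307  0.2998] F [0.2 0.7 0. ] g 1.002
```

View pics/b_w.png

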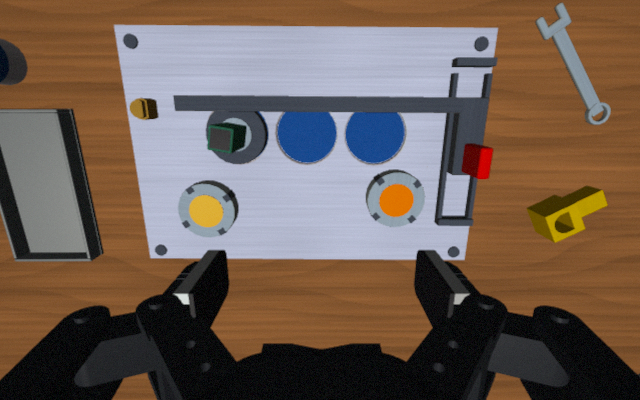

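The whole jig shows. Nuts are at about (208,209) and (396,199), the foot at (238,135), the free pockets at (306,134) and (375,134), the bar at row 103, the grip at (480,161) and the arm at (565,213). Next I'll convert these to metric positions.

```bash
cat > meas.py <<'E'
from h import *
import pickle
C=pickle.load(open("b.pkl","rb")); H=hsv(C).astype(int)
h,s,v=H[...,0],H[...,1],H[...,2]
# plate edges
w=((s<50)&(v>150)).astype(np.uint8); w=cv2.morphologyEx(w,cv2.MORPH_CLOSE,np.ones((5,5)))
c=blobs(w,8000)[0]; q=cv2.approxPolyDP(c,6,True)[:,0]; print("plate",np.c_[q,cast(C,q,.012).round(4)].tolist())
# edge lines by fitting contour points in world
P=cast(C,c[:,0],.012)[:,:2]
c0=np.array([.545,0])
def fit(sel): 
    l=cv2.fitLine(P[sel].astype(np.float32),cv2.DIST_HUBER,0,.001,.001).ravel(); return l
far=fit((P[:,0]>.70)&(abs(P[:,1])<.22)); lef=fit((P[:,1]>.235)&(P[:,0]>.40)&(P[:,0]<.7)); 
near=fit((P[:,0]<.385)&(abs(P[:,1])<.1)) ; 
print("far",far,"left",lef,"near",near)
b=(abs(h-112)<12)&(s>150)&(v>80)
for k in blobs(b,300): 
    pass
    e=cv2.fitEllipse(k); print("blue",cv2.contourArea(k),np.round(e[0],1),cast(C,e[0],.004).round(4), np.ptp(cast(C,k[:,0],.004),axis=0).round(4))
for nm,mm,z in (("plug",(h<26)&(h>5)&(s>200)&(v>200),.036),("red",((h<4)|(h>176))&(s>190)&(v>200),.09),("yel",(abs(h-25)<6)&(s>190)&(v>90),.044)):
    for k in blobs(mm,40): print(nm,cv2.contourArea(k),ctr(k).round(1),cast(C,ctr(k),z).round(4),np.ptp(cast(C,k[:,0],z),axis=0).round(4),h[int(ctr(k)[1]),int(ctr(k)[0])])
E
python3 meas.py; python3 - <<'E'
import cv2;im=cv2.imread('pics/b_w.png')
cv2.imwrite('pics/b_z1.png',cv2.resize(im[70:230,100:270],None,fx=4.4,fy=3.7,interpolation=cv2.INTER_CUBIC)[:600,:800])
cv2.imwrite('pics/b_z2.png',cv2.resize(im[50:250,420:620],None,fx=3,fy=3,interpolation=cv2.INTER_CUBIC))
E
```

```text
plate [[114.0, 25.0, 0.7166, 0.2443, 0.012], [150.0, 257.0, 0.3782, 0.2476, 0.012], [199.0, 258.0, 0.3764, 0.1682, 0.012], [224.0, 249.0, 0.3923, 0.1262, 0.012], [228.0, 258.0, 0.3763, 0.1211, 0.012], [414.0, 259.0, 0.3743, -0.1812, 0.012], [418.0, 249.0, 0.392, -0.1862, 0.012], [434.0, 249.0, 0.392, -0.2119, 0.012], [443.0, 259.0, 0.3743, -0.2283, 0.012], [464.0, 259.0, 0.3742, -0.2624, 0.012], [468.0, 226.0, 0.4314, -0.2616, 0.012], [434.0, 222.0, 0.4382, -0.2074, 0.012], [445.0, 113.0, 0.6032, -0.207, 0.012], [400.0, 113.0, 0.6033, -0.1429, 0.012], [401.0, 150.0, 0.5508, -0.1479, 0.012], [368.0, 165.0, 0.5286, -0.1003, 0.012], [344.0, 139.0, 0.5669, -0.0638, 0.012], [352.0, 112.0, 0.6048, -0.0745, 0.012], [330.0, 112.0, 0.6048, -0.0432, 0.012], [336.0, 142.0, 0.5626, -0.0522, 0.012], [312.0, 164.0, 0.5302, -0.0168, 0.012], [279.0, 149.0, 0.5525, 0.0315, 0.012], [281.0, 112.0, 0.6049, 0.0266, 0.012], [260.0, 112.0, 0.605, 0.0565, 0.012], [269.0, 132.0, 0.577, 0.045, 0.012], [265.0, 149.0, 0.5525, 0.0521, 0.012], [249.0, 163.0, 0.5318, 0.0769, 0.012], [232.0, 164.0, 0.5303, 0.1024, 
[... 481 characters left out ...]
6.0, 0.6779, -0.2642, 0.012], [497.0, 28.0, 0.7122, -0.2644, 0.012]]
far [0.0082774  0.9999657  0.71502936 0.01540672] left [ 0.99996024 -0.00891733  0.5592095   0.24596456] near [8.3680538e-04 9.9999964e-01 3.7624487e-01 9.1303159e-03]
blue 2345.0 [374.4 135. ] [[ 0.5719 -0.1092  0.004 ]] [0.0729 0.0843 0.    ]
blue 2341.5 [306.6 134.7] [[ 0.5725 -0.009   0.004 ]] [0.0714 0.0842 0.    ]
plug 779.0 [395.9 200. ] [[ 0.4812 -0.1395  0.036 ]] [0.0456 0.0471 0.    ] 16
red 177.5 [484.6 162.6] [[ 0.545  -0.2329  0.09  ]] [0.0337 0.0102 0.    ] 1
yel 1725.5 [567.4 217.7] [[ 0.4565 -0.3886  0.044 ]] [0.0798 0.1139 0.    ] 23
yel 703.0 [205.6 211.1] [[0.467  0.1368 0.044 ]] [0.0457 0.0457 0.    ] 22
```

View pics/b_z1.png

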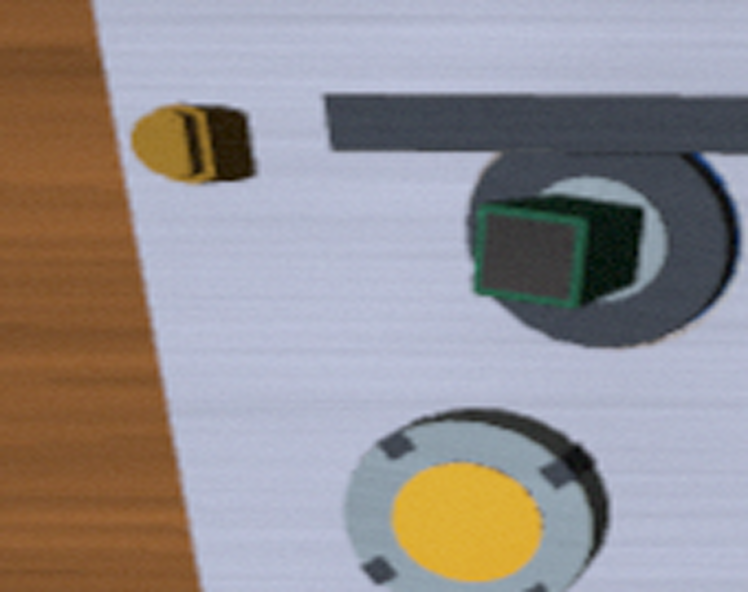

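View pics/b_z2.png

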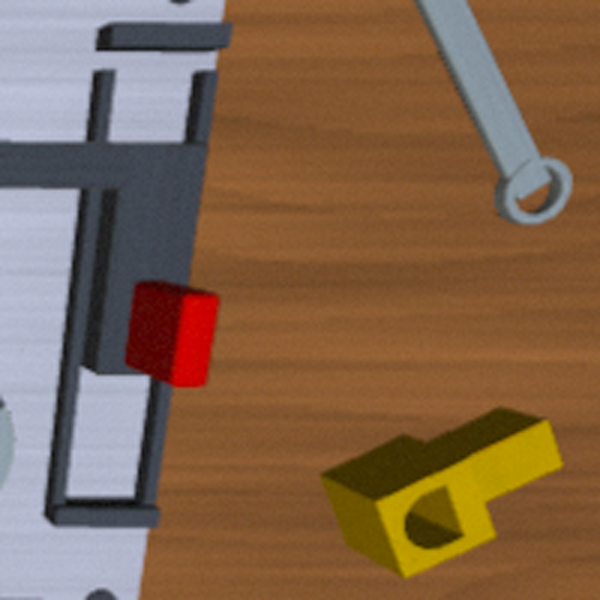

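```bash
cat > m2.py <<'E'
from h import *
import pickle
C=pickle.load(open("b.pkl","rb")); H=hsv(C).astype(int)
h,s,v=H[...,0],H[...,1],H[...,2]
cy,sy=np.cos(-.0075),np.sin(-.0075); O=np.array([.5755,-.009])
def toj(P): d=P[:,:2]-O; return d@np.array([[cy,-sy],[sy,cy]])
# tube top: bright green ring
g=(abs(h-78)<15)&(s>120)&(v>60)
for k in blobs(g,20)[:3]:
    r=cv2.minAreaRect(k); print("green",cv2.contourArea(k),ctr(k))
g2=cv2.morphologyEx(g.astype(np.uint8),cv2.MORPH_CLOSE,np.ones((3,3)));
k=blobs(g2,20)[0]; q=cv2.approxPolyDP(cv2.convexHull(k),2.5,True)[:,0]; print(q.tolist()); W=cast(C,q,.098); print(W.round(4).tolist(), cv2.minAreaRect((W[:,:2]*1000).astype(np.float32)))
# bar near/far edge
col=v[80:125,290:340].mean(1); print(col.round(0).tolist())
for r in (96,111): print("bar",toj(cast(C,[[310,r]],.040)))
# tray outline
t=(s<60)&(v>40)&(v<170)
for k in blobs(t&(np.arange(640)[None]<105)&(np.arange(400)[:,None]>100)&(np.arange(400)[:,None]<262),500): print("tray",cv2.approxPolyDP(k,4,True)[:,0].tolist(),cast(C,cv2.approxPolyDP(k,4,True)[:,0],.03).round(3).tolist())
# post top
y=(abs(h-22)<8)&(s>120)&(v>110)&(np.arange(640)[None]<165)&(np.arange(400)[:,None]<130)&(np.arange(640)[None]>125)&(np.arange(400)[:,None]>92)
for k in blobs(y,15): print("post",cv2.contourArea(k),ctr(k),toj(cast(C,ctr(k),.046)),toj(cast(C,k[:,0],.046)).min(0),toj(cast(C,k[:,0],.046)).max(0))
# yellow arm
a=(abs(h-25)<6)&(s>190)&(v>130)
k=[k for k in blobs(a,300) if ctr(k)[0]>500][0]; q=cv2.approxPolyDP(k,2.5,True)[:,0]; print(np.c_[q,(cast(C,q,.044)[:,:2]*1000).round(1),(cast(C,q,.030)[:,:2]*1000).round(1)])
E
python3 m2.py
```

```text
green 57.0 [224.4619883  135.64912281]
[[209, 126], [232, 129], [230, 152], [208, 148]]
[[0.5901, 0.1012, 0.098], [0.5866, 0.0744, 0.098], [0.5596, 0.079, 0.098], [0.5644, 0.105, 0.098]] ((575.3424072265625, 90.0263442993164), (26.97871208190918, 27.423019409179688), 80.44920349121094)
[209.0, 205.0, 204.0, 208.0, 210.0, 207.0, 205.0, 208.0, 209.0, 208.0, 207.0, 207.0, 209.0, 208.0, 203.0, 206.0, 138.0, 86.0, 84.0, 83.0, 83.0, 82.0, 82.0, 81.0, 81.0, 81.0, 81.0, 83.0, 85.0, 83.0, 81.0, 87.0, 140.0, 154.0, 153.0, 153.0, 151.0, 150.0, 149.0, 149.0, 149.0, 148.0, 147.0, 146.0, 147.0]
bar [[ 0.05010609 -0.0065105 ]]
bar [[ 0.03101847 -0.00644251]]
tray [[0, 109], [0, 148], [29, 252], [85, 252], [87, 257], [17, 259], [0, 201], [15, 260], [91, 260], [57, 110]] [[0.61, 0.408, 0.03], [0.557, 0.423, 0.03], [0.396, 0.424, 0.03], [0.396, 0.337, 0.03], [0.387, 0.335, 0.03], [0.384, 0.446, 0.03], [0.479, 0.445, 0.03], [0.382, 0.449, 0.03], [0.382, 0.33, 0.03], [0.608, 0.331, 0.03]]
post 261.5 [139.42957298 108.41236456] [[0.03296736 0.21797331]] [0.02072338 0.20789944] [0.04483802 0.23051862]
[[ 602.   190.   498.  -428.8  494.4 -441.6]
 [ 545.   217.   457.6 -355.9  452.6 -366.4]
 [ 554.   242.   418.2 -376.9  412.  -388.1]
 [ 584.   229.   438.8 -416.8  433.3 -429.3]
 [ 581.   218.   456.  -408.5  451.  -420.7]
 [ 607.   205.   475.7 -441.4  471.4 -454.7]]
```

```bash
cat >> h.py <<'E'
YAW=-.0075; O=np.array([.5755,-.009])
def jw(x,y):
    c,s=np.cos(YAW),np.sin(YAW); return O+np.array([c*x-s*y,s*x+c*y])
E
python3 - <<'E'
from h import *
g=np.array([.5446,-.2335])
bot.goto([*g,.15],down(YAW)); 
bot.movel([*g,.058],vel=.1,threshold=8); st()
bot.grip(0.0); st()
d=np.array([np.cos(YAW),np.sin(YAW)])*.033
r=bot.movel([*(g+d),.058],vel=.04,threshold=15); print(r); st()
cam("wrist","pics/c_w.png"); cam("side","pics/c_s.png")
E
```

```text
t 4.37 p [ 0.5453 -0.2337  0.0587] F [0.4 0.7 1.1] g 1.001
t 5.13 p [ 0.5446 -0.2335  0.058 ] F [-0.5 -0.4  0.4] g -0.003
False
t 6.11 p [ 0.5773 -0.2337  0.0579] F [-1.2  0.  -0.6] g 0.001
```

View pics/c_w.png

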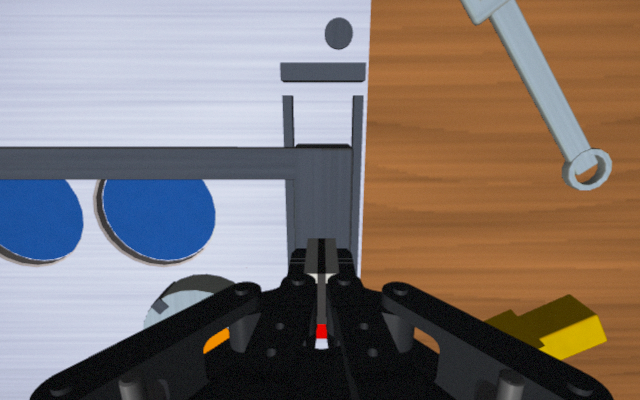

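View pics/c_s.png

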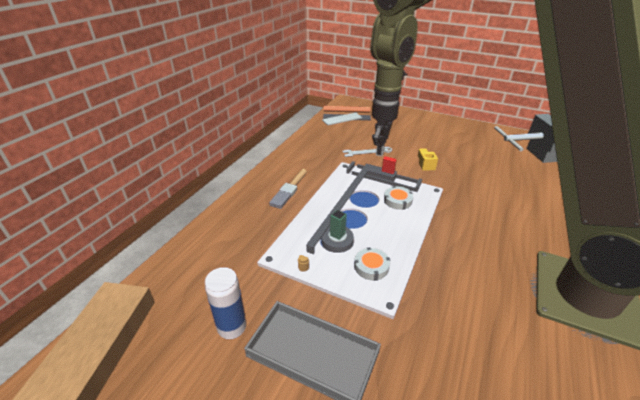

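```bash
python3 - <<'E'
from h import *
C=cam("wrist"); S=cam("side")
o=st(); p=o["tool_pos"]
print("tcp",proj(C,p),proj(S,p), "grasp",proj(C,p+[0,0,.0187]))
for z in (.09,.058): print(z,cast(C,[[321,325],[321,349]],z).round(4))
H=hsv(S).astype(int); m=((H[...,0]<4)|(H[...,0]>176))&(H[...,1]>190)&(H[...,2]>120)
for k in blobs(m,20): 
  if 370<ctr(k)[0]<410: 
    x,y,w,hh=cv2.boundingRect(k); print(x,y,w,hh,cast(S,[[x+w/2,y],[x+w/2,y+hh]],.09).round(3),cast(S,[[x+w/2,y],[x+w/2,y+hh]],.04).round(3))
im=S["im"][110:210,330:450,::-1]; cv2.imwrite("pics/c_sz.png",cv2.resize(im,None,fx=6,fy=6,interpolation=cv2.INTER_CUBIC))
E
```

```text
t 6.31 p [ 0.5773 -0.2338  0.058 ] F [ 0.1  0.9 -0.7] g 0.001
tcp [[321.25960833 229.05059547]] [[377.34765128 164.58507126]] grasp [[321.22558165 241.63838424]]
0.09 [[ 0.534  -0.2333  0.09  ]
 [ 0.5183 -0.2332  0.09  ]]
0.058 [[ 0.5092 -0.233   0.058 ]
 [ 0.49   -0.2329  0.058 ]]
```

View pics/c_sz.png

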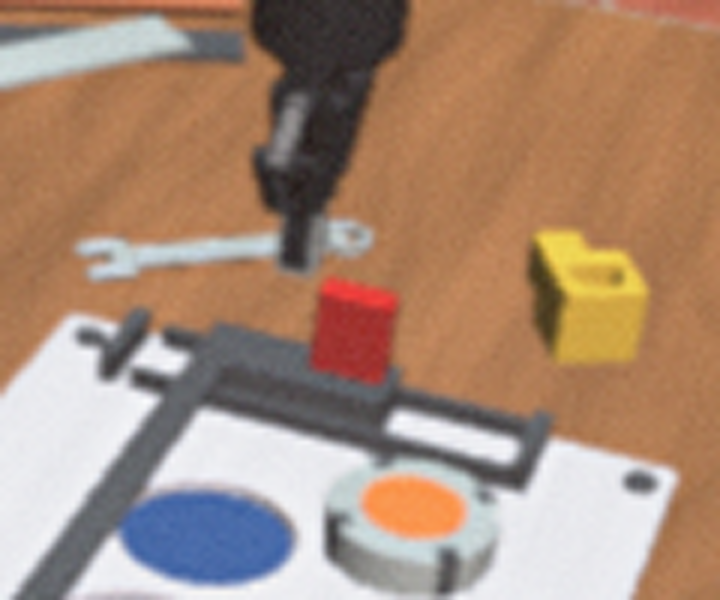

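```bash
python3 - <<'E'
from h import *
import pickle
S=cam("side"); C=cam("wrist")
def cy(S,uv,y):
    d=S["R"]@np.array([(uv[0]-S["cx"])/S["f"],(uv[1]-S["cy"])/S["f"],1]); return (S["e"]+d*((y-S["e"][1])/d[1])).round(4)
pt=lambda x,y:(330+x/6,110+y/6)
print("tip",cy(S,pt(295,272),-.234),"tabtop ends",cy(S,pt(325,283),-.226),cy(S,pt(397,300),-.226),"tab foot",cy(S,pt(312,370),-.226),cy(S,pt(382,385),-.226))
for q in [(325,283),(397,300)]: print(cast(S,pt(*q),.09).round(4))
print("nut plug",cast(S,pt(412,508),.036))
for p in [(.6,.09-.09,.012)]: pass
W=cam("scene")
cv2.imwrite("pics/c_scz.png",cv2.resize(W["im"][130:260,170:330,::-1],None,fx=5,fy=4.6,interpolation=cv2.INTER_CUBIC))
o=st(); print("scene tcp",proj(W,o["tool_pos"]),(proj(W,o["tool_pos"])-[170,130])*[5,4.6])
E
```

```text
tip [ 0.5752 -0.234   0.092 ] tabtop ends [ 0.557  -0.226   0.0947] [ 0.5193 -0.226   0.0949] tab foot [ 0.5577 -0.226   0.0418] [ 0.5202 -0.226   0.0436]
[[ 0.5589 -0.2338  0.09  ]]
[[ 0.521  -0.2342  0.09  ]]
nut plug [[ 0.47855496 -0.13978922  0.036     ]]
t 6.46 p [ 0.5775 -0.2338  0.0581] F [-0.   0.4  0.3] g -0.001
scene tcp [[241.59764443 196.94042574]] [[357.98822217 307.9259584 ]]
```

View pics/c_scz.png

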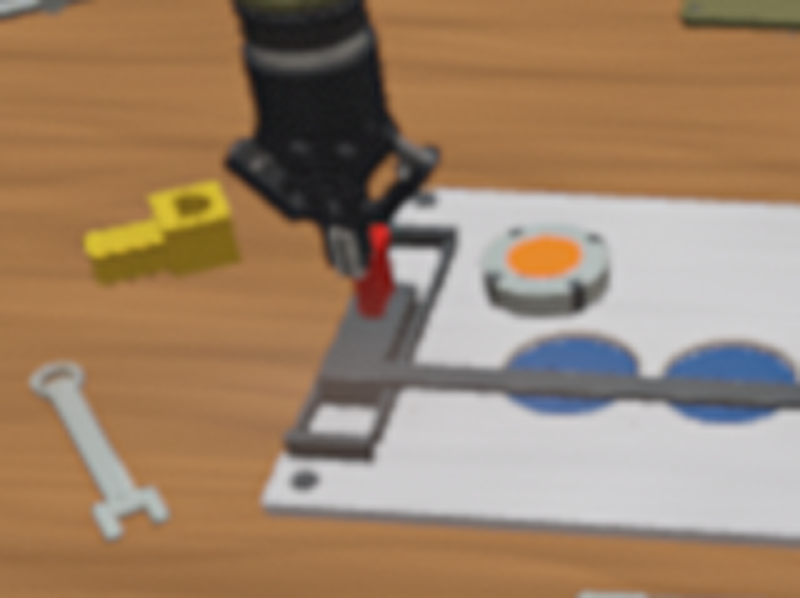

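```bash
python3 - <<'E'
from h import *
C=cam("wrist"); C0=cam("wrist")
print(C["e"]); o=st(); print(R.from_rotvec(o["tcp_rot"]).as_matrix().round(4).tolist(), o["joints"].round(4))
H=hsv(C).astype(int); b=(abs(H[...,0]-112)<12)&(H[...,1]>150)&(H[...,2]>80)
for k in blobs(b,300): print(cv2.boundingRect(k)); P=cast(C,k[:,0],.004); print(P.min(0),P.max(0))
print(cast(C,[[339,33],[370,10],[362,250]],.012))
E
```

```text
[ 0.64764    -0.23452     0.23620613]
t 6.56 p [ 0.5776 -0.2338  0.0581] F [ 0.  -0.3 -0.3] g -0.003
[[1.0, -0.0076, 0.0001], [-0.0076, -1.0, -0.0001], [0.0001, 0.0001, -1.0]] [-0.3846  0.5081 -0.124   0.9386 -0.      2.7645]
(103, 180, 112, 80)
[ 0.53124071 -0.15071815  0.004     ] [ 0.59703768 -0.06582971  0.004     ]
(0, 180, 83, 80)
[ 0.53197758 -0.04750387  0.004     ] [0.59765881 0.02313239 0.004     ]
[[ 0.69408785 -0.24608958  0.012     ]
 [ 0.70704712 -0.26554633  0.012     ]
 [ 0.54183647 -0.26507954  0.012     ]]
```

```bash
python3 - <<'E'
from h import *
o=st(); p=o["tool_pos"]
bot.movel([p[0],p[1],.16],vel=.2)
a=jw(-.13,0)
bot.goto([*a,.10],down(YAW))
S=cam("side"); W=cam("scene"); C=cam("wrist","pics/d_w.png"); p=st()["tool_pos"]
for n,X in (("s",S),("w",W)):
    u=proj(X,p)[0]; print(n,u); x,y=int(u[0]),int(u[1]); im=X["im"][y-50:y+50,x-66:x+67,::-1].copy(); im=cv2.resize(im,None,fx=6,fy=6,interpolation=cv2.INTER_CUBIC); cv2.drawMarker(im,(int((u[0]-x+66)*6),int((u[1]-y+50)*6)),(255,0,255),0,20,2); cv2.imwrite(f"pics/d_{n}.png",im)
r=bot.movel([*a,.02],vel=.04,threshold=5); print(r); st()
E
```

```text
t 6.56 p [ 0.5776 -0.2338  0.0581] F [ 0.  -0.3 -0.3] g -0.003
t 8.41 p [ 0.4472 -0.0088  0.1003] F [ 0.2 -0.3  0.1] g 0.002
s [399.90861978 205.54990109]
w [318.74209248 164.51082139]
False
t 10.56 p [ 0.4457 -0.008   0.0202] F [-0.8  0.5 -0.1] g 0.006
```

View pics/d_s.png

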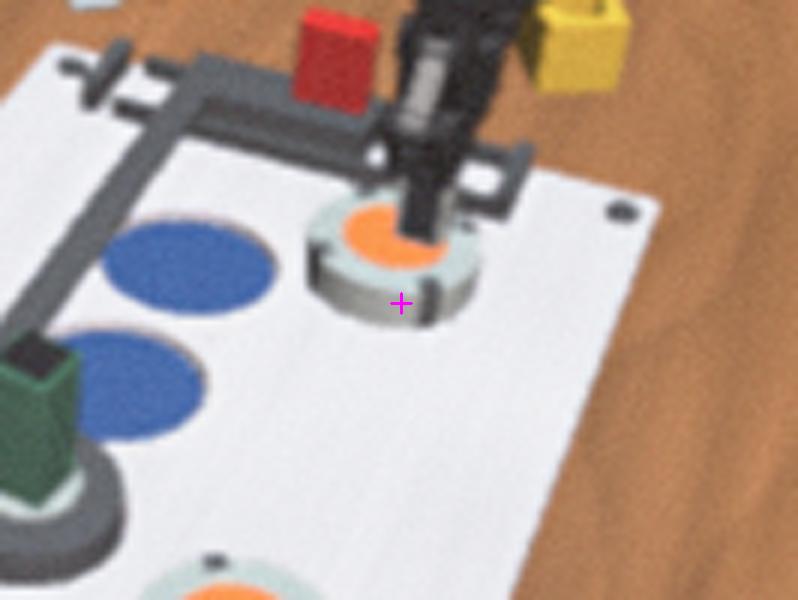

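View pics/d_w.png

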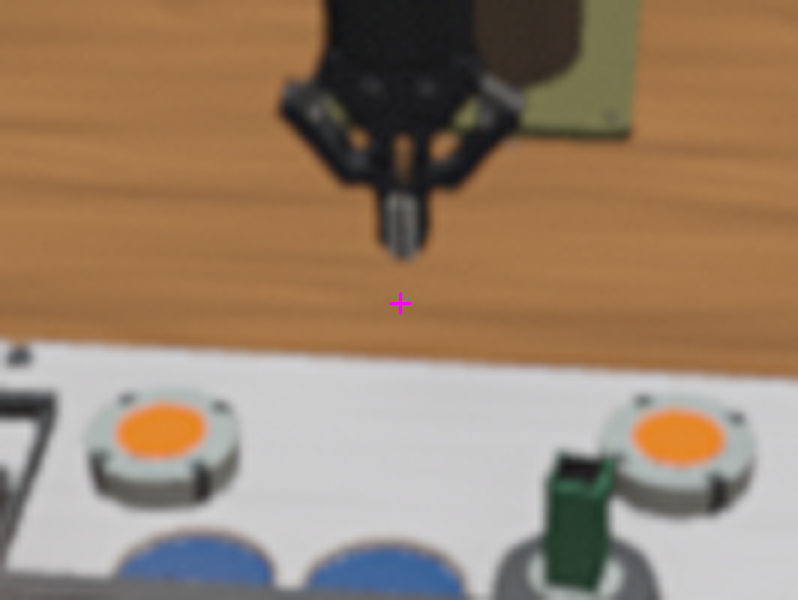

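The fingertips stand well above the reported TCP in both fixed views, and no contact came at z = 0.02. I'll find the true offset by touching the bare plate.

```bash
python3 - <<'E'
from h import *
a=jw(-.13,0)
try:
    r=bot.movel([*a,-.03],vel=.025,threshold=4); print(r); st()
    bot.hold(.2); st()
except Exception as e: print(repr(e))
E
```

```text
True
t 12.1 p [ 0.4455 -0.008  -0.0232] F [-0.9 -0.4  6.1] g -0.004
t 12.3 p [ 0.4455 -0.008  -0.0233] F [-1.4  0.5  6.1] g 0.002
```

Contact came at reported z = -0.023 against a plate top of +0.012. So the tips sit 35 mm behind the reported TCP, which matches the views (the camera pose itself is consistent). I'll command z 35 mm lower and check each grasp.

```bash
cat >> h.py <<'E'
DZ=.035   # true fingertips lie 35 mm behind the reported TCP
def go(xy,z,yaw): bot.goto([xy[0],xy[1],z-DZ],down(yaw))
def lin(xy,z,yaw=None,vel=.12,th=None): return bot.movel([xy[0],xy[1],z-DZ],None if yaw is None else down(yaw),vel=vel,threshold=th)
E
python3 - <<'E'
from h import *
a=jw(-.13,0); lin(a,.12,vel=.2)
g=np.array([.5435,-.2335])
bot.grip(1.0)
go(g,.14,YAW); print(lin(g,.060,vel=.1,th=8)); st()
bot.grip(0.0); st()
d=np.array([np.cos(YAW),np.sin(YAW)])
print(lin(g+d*.036,.060,vel=.04,th=15)); st()
cam("wrist","pics/e_w.png")
E
```

```text
False
t 15.7 p [ 0.5441 -0.2336  0.0256] F [-0.4 -0.8  0.2] g 1.0
t 16.34 p [ 0.5437 -0.2343  0.0253] F [ 0.1 -3.4  1.4] g 0.177
True
t 17.08 p [ 0.5726 -0.2346  0.0253] F [-1.1 -0.9  4.4] g 0.181
```

View pics/e_w.png

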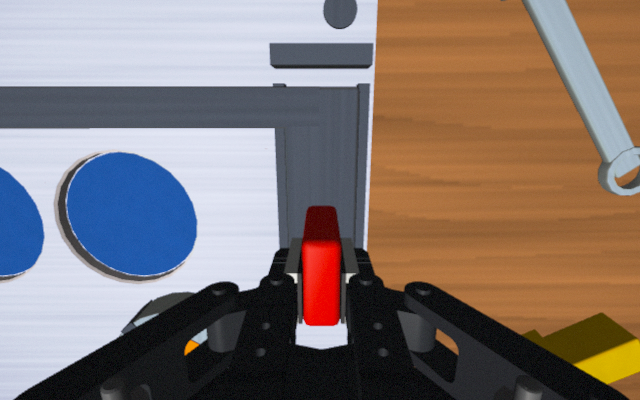

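```bash
python3 - <<'E'
from h import *
p=st()["tool_pos"]; d=np.array([np.cos(YAW),np.sin(YAW)])
print(bot.movel([p[0]+d[0]*.006,p[1]+d[1]*.006,p[2]],vel=.02,threshold=20)); st(); bot.hold(.2); p=st()["tool_pos"]
bot.grip(1.0); p=st()["tool_pos"]
bot.movel([p[0],p[1],.12],vel=.25)
bot.goto([0.54,-0.0,0.30],down(0)); C=cam("wrist","pics/f_w.png"); import pickle; pickle.dump(C,open("b.pkl","wb"))
H=hsv(C)[...,2].astype(int); print(H[60:125,300:320].mean(1).round().tolist())
E
python3 meas.py | grep -v plate; python3 m2.py
```

```text
t 17.13 p [ 0.5726 -0.2346  0.0253] F [-1.6 -0.4  4. ] g 0.18
True
t 17.52 p [ 0.5719 -0.2347  0.0253] F [-1.8 -0.9  3.8] g 0.177
t 17.73 p [ 0.572  -0.2347  0.0253] F [-0.7 -0.3  4.1] g 0.175
t 18.41 p [ 0.5713 -0.2353  0.0252] F [0.2 0.8 0.7] g 0.997
[199.0, 201.0, 201.0, 201.0, 203.0, 204.0, 202.0, 203.0, 202.0, 201.0, 202.0, 204.0, 143.0, 90.0, 82.0, 82.0, 83.0, 83.0, 81.0, 81.0, 79.0, 79.0, 80.0, 82.0, 84.0, 83.0, 82.0, 82.0, 71.0, 181.0, 208.0, 208.0, 209.0, 209.0, 203.0, 206.0, 212.0, 212.0, 209.0, 211.0, 210.0, 209.0, 206.0, 199.0, 193.0, 185.0, 182.0, 177.0, 170.0, 168.0, 165.0, 161.0, 158.0, 156.0, 154.0, 152.0, 150.0, 146.0, 145.0, 146.0, 144.0, 143.0, 144.0, 143.0, 142.0]
far [8.9737922e-03 9.9995971e-01 7.1486723e-01 3.6468127e-04] left [ 0.99996424 -0.00846037  0.5592081   0.24598089] near [ 0.01210119  0.9999268   0.37573063 -0.00379517]
blue 2586.5 [395.4 132.9] [[ 0.5753 -0.1092  0.004 ]] [0.084  0.0843 0.    ]
blue 2576.5 [327.5 132.3] [[ 0.5761 -0.009   0.004 ]] [0.0825 0.0842 0.    ]
plug 778.5 [417.  200.2] [[ 0.4812 -0.1395  0.036 ]] [0.0471 0.0473 0.    ] 16
pl
[... 844 characters left out ...]
157.0, 156.0, 156.0, 156.0, 155.0, 154.0, 153.0, 152.0]
bar [[0.05012197 0.02432107]]
bar [[0.03102866 0.02437257]]
tray [[0, 109], [13, 116], [48, 252], [104, 252], [104, 227], [79, 109]] [[0.609, 0.439, 0.03], [0.6, 0.424, 0.03], [0.396, 0.425, 0.03], [0.396, 0.338, 0.03], [0.437, 0.33, 0.03], [0.609, 0.331, 0.03]]
post 145.0 [159.73333333 107.97471264] [[0.03352644 0.22204971]] [0.02074926 0.2149578 ] [0.0448493 0.2299623]
[[ 622.   190.   498.6 -426.4  495.  -440.1]
 [ 566.   217.   458.1 -355.7  453.2 -367.2]
 [ 574.   242.   418.7 -376.   412.6 -388.1]
 [ 605.   229.   439.4 -416.9  433.9 -430.4]
 [ 602.   217.   458.1 -408.   453.2 -421.1]
 [ 627.   205.   476.3 -439.4  472.  -453.6]]
```

View pics/f_w.png

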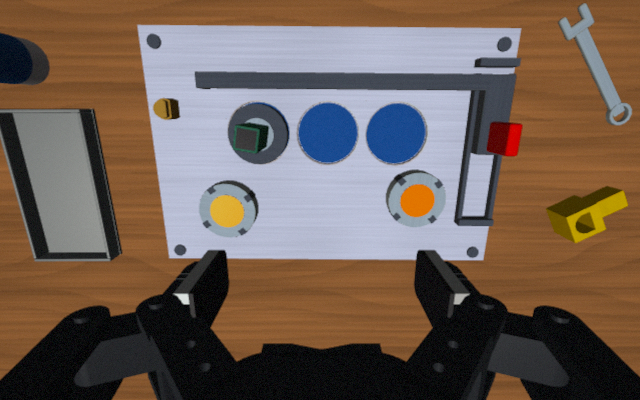

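```bash
python3 - <<'E'
from h import *
import pickle
C=pickle.load(open("b.pkl","rb"))
for r in (72,88.5): print("bar world x",cast(C,[[310,r]],.040))
f=np.array([.5757,.0903])
go(f,.16,-.2); print(lin(f,.052,vel=.12,th=8)); st()
bot.grip(0); st()
lin(f,.16,vel=.15); st()
cam("side","pics/g_s.png")
E
```

```text
bar world x [[0.65537968 0.01464287 0.04      ]]
bar world x [[0.6351717  0.01484894 0.04      ]]
False
t 25.71 p [0.5767 0.0903 0.0179] F [ 0.2 -0.4  0.6] g 1.004
t 26.26 p [0.5759 0.0902 0.0174] F [-0.9 -0.9  4.1] g 0.346
t 27.12 p [0.5745 0.0902 0.1236] F [ 0.5 -1.6 -5.4] g 0.347
```

View pics/g_s.png

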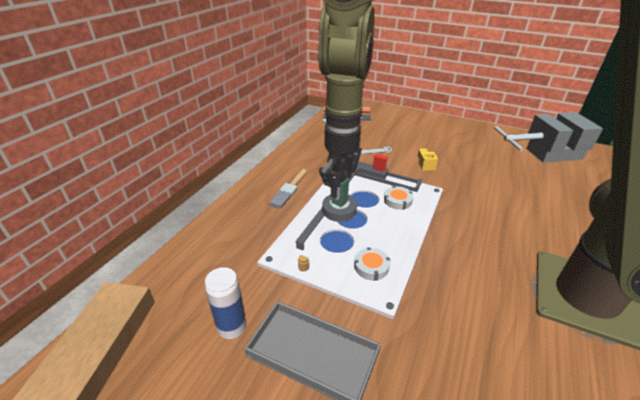

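The bar centre now reads jig x = 70 mm, so the keeper is fully open. The foot is held, with about 5 N of weight. Next is the tray.

```bash
python3 - <<'E'
from h import *
t=np.array([.4955,.390])
go(t,.16,-.2); st()
print(lin(t,.060,vel=.12,th=6)); print(lin(t,.046,vel=.03,th=4)); st()
bot.grip(.55); bot.hold(.15); bot.grip(1.0); lin(t,.17,vel=.2); 
bot.goto([0.47,0.10,0.27],down(0)); C=cam("wrist","pics/h_w.png"); import pickle; pickle.dump(C,open("b.pkl","wb")); cam("side","pics/h_s.png"); st()
E
python3 meas.py | grep -E "plug|yel|blue"
```

```text
t 28.36 p [0.4959 0.3886 0.1247] F [-0.   1.1 -5.1] g 0.346
False
True
t 29.69 p [0.4966 0.3909 0.0182] F [-0.3  0.4  3. ] g 0.34
t 32.68 p [0.47   0.1008 0.269 ] F [-0.1 -0.   0.4] g 0.995Traceback (most recent call last):
  File "meas.py", line 13, in <module>
    far=fit((P[:,0]>.70)&(abs(P[:,1])<.22)); lef=fit((P[:,1]>.235)&(P[:,0]>.40)&(P[:,0]<.7));
  File "meas.py", line 12, in fit
    l=cv2.fitLine(P[sel].astype(np.float32),cv2.DIST_HUBER,0,.001,.001).ravel(); return l
      ~~~~~~~~~~~^^^^^^^^^^^^^^^^^^^^^^^^^^^^^^^^^^^^^^^^^^^^^^^^^^^^^^
cv2.error: OpenCV(4.12.0) /io/opencv/modules/imgproc/src/linefit.cpp:50: error: (-215:Assertion failed) count > 0 in function 'fitLine2D_wods'
```

View pics/h_w.png

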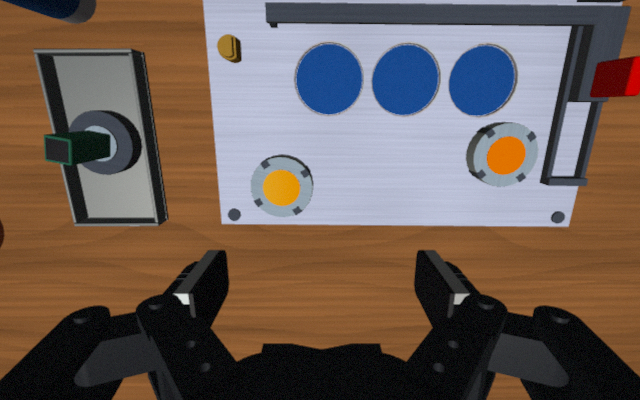

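View pics/h_s.png

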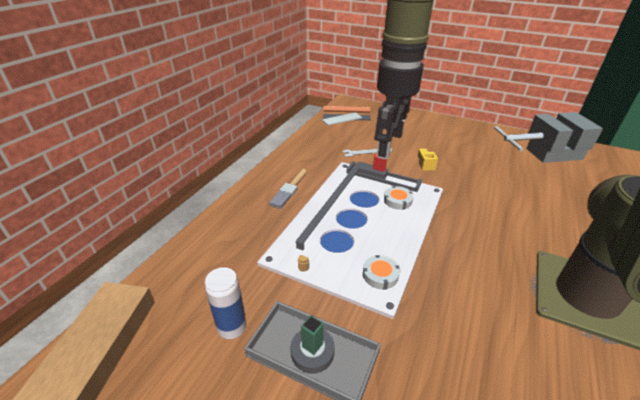

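The foot stands in the tray at about (313,340) in the side view. The left nut seems to have been knocked a little, so I'll measure again.

```bash
cat >> h.py <<'E'
def nuts(C):
    H=hsv(C).astype(int); m=(H[...,0]<28)&(H[...,0]>5)&(H[...,1]>190)&(H[...,2]>190)
    out=[]
    for k in blobs(m,250):
        P=cast(C,k[:,0],.036); sp=np.ptp(P,axis=0)[:2]
        if .038<sp[0]<.056 and .038<sp[1]<.056: out.append(cast(C,ctr(k),.036)[0,:2])
    return out
def push(nut,tgt,ah=.0502,op=.35,over=.001):
    nut=np.array(nut); tgt=np.array(tgt); d=tgt-nut; L=np.linalg.norm(d); d/=L; yaw=np.arctan2(d[1],d[0])
    s=nut-d*(ah+.012)
    go(s,.09,yaw); print("down",lin(s,.014,vel=.1,th=6)); st()
    mid=tgt-d*(ah+.012); r=lin(mid,.014,vel=.07,th=25); print("push1",r); st()
    e=tgt+d*over-d*ah; r=lin(e,.014,vel=.025,th=25); print("push2",r); bot.hold(.3); st()
    return d,e,yaw
E
python3 - <<'E'
from h import *
import pickle
C=pickle.load(open("b.pkl","rb")); print(nuts(C))
H=hsv(C).astype(int); b=(abs(H[...,0]-112)<12)&(H[...,1]>150)&(H[...,2]>80)
for k in blobs(b,300): print(cast(C,cv2.fitEllipse(k)[0],.004))
print(jw(0,-.1),jw(0,0),jw(0,.1))
E
```

```text
[array([ 0.48133408, -0.13958826]), array([0.43767872, 0.15459749])]
[[0.57716271 0.09088923 0.004     ]]
[[ 0.5762803  -0.00920746  0.004     ]]
[[ 0.57552699 -0.10994652  0.004     ]]
[ 0.57475001 -0.10899719] [ 0.5755 -0.009 ] [0.57624999 0.09099719]
```

```bash
python3 - <<'E'
from h import *
bot.grip(.35); st()
d,e,yaw=push([.4377,.1546],[.5766,.0910])
cam("wrist","pics/i_w.png"); cam("side","pics/i_s.png")
E
```

```text
t 33.26 p [0.47 0.1  0.27] F [-0.2  0.7 -0.5] g 0.347
down False
t 35.13 p [ 0.3819  0.1807 -0.0205] F [-0.9 -0.4  0.4] g 0.35
push1 False
t 37.47 p [ 0.5209  0.1167 -0.0209] F [-0.3 -0.8  0.2] g 0.349
push2 False
t 38.43 p [ 0.5322  0.1115 -0.0208] F [-0.1 -0.2 -0.6] g 0.35
```

View pics/i_w.png

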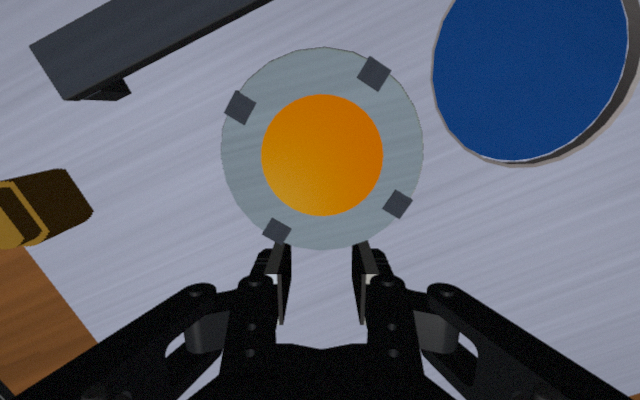

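View pics/i_s.png

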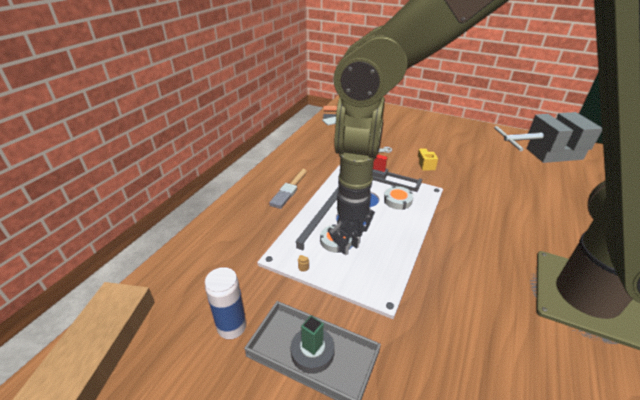

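```bash
python3 - <<'E'
from h import *
C=cam("wrist")
for z in (.028,.036):
    P=cast(C,[[221,155],[423,155],[322,47],[322,249]],z); print(z,np.linalg.norm(P[0]-P[1]),np.linalg.norm(P[2]-P[3]),P.mean(0))
p=st()["tool_pos"]; bot.movel([p[0]-.02,p[1]+.009,p[2]],vel=.1); p=st()["tool_pos"]; bot.movel([p[0],p[1],.09],vel=.2)
bot.goto([0.50,0.03,0.20],down(0)); C=cam("wrist","pics/j_w.png"); print(nuts(C))
E
```

```text
0.028 0.0828233288458331 0.08249497664436728 [0.5786197  0.08981459 0.028     ]
0.036 0.07769853755806723 0.07739050253685541 [0.57968118 0.08933969 0.036     ]
t 38.58 p [ 0.532   0.1115 -0.0209] F [-0.2  0.5  0.5] g 0.35
t 38.95 p [ 0.5116  0.1206 -0.0209] F [ 0.1 -0.3 -0.4] g 0.347
[array([0.57861515, 0.08928378]), array([ 0.48131459, -0.13982708])]
```

View pics/j_w.png

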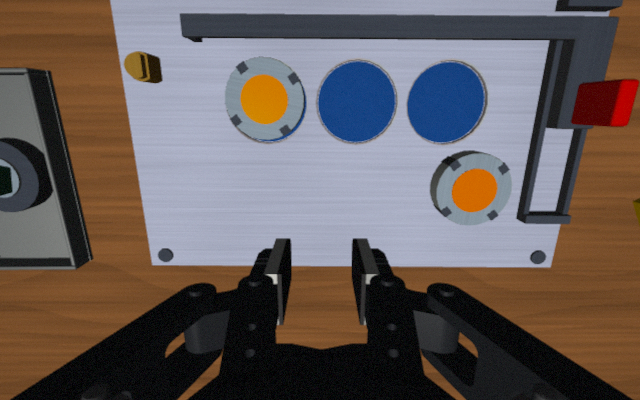

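The first nut sits flat. Its measured diameter is 82.8 mm at the seated height z = 0.028, and would be only 77.7 mm at z = 0.036. Now the second nut.

```bash
python3 - <<'E'
from h import *
d,e,yaw=push([.4813,-.1398],[.5752,-.1093])
C=cam("wrist","pics/k_w.png")
H=hsv(C).astype(int); m=(H[...,0]<28)&(H[...,0]>5)&(H[...,1]>190)&(H[...,2]>190)
k=blobs(m,800)[0]
for z in (.028,.036): print(z,np.ptp(cast(C,k[:,0],z),axis=0),cast(C,ctr(k),z))
p=st()["tool_pos"]; bot.movel([*(p[:2]-d*.02),p[2]],vel=.1); p=st()["tool_pos"]; bot.movel([p[0],p[1],.09],vel=.2)
bot.goto([0.47,-0.25,0.20],down(0)); C=cam("wrist","pics/k2_w.png"); print(nuts(C)); import pickle; pickle.dump(C,open("k.pkl","wb"))
E
```

```text
down False
t 45.81 p [ 0.4226 -0.1592 -0.0207] F [0.1 0.6 0.1] g 0.35
push1 False
t 47.37 p [ 0.5167 -0.1285 -0.0209] F [-0.3 -0.5  0.2] g 0.348
push2 False
t 48.33 p [ 0.5287 -0.1245 -0.0209] F [-0.4  0.4  0.5] g 0.35
0.028 [0.0494573  0.04946116 0.        ] [[ 0.57766932 -0.1085198   0.028     ]]
0.036 [4.63978455e-02 4.64014621e-02 2.77555756e-17] [[ 0.57876037 -0.10818644  0.036     ]]
t 48.38 p [ 0.5287 -0.1245 -0.0208] F [-0.6  0.   1.4] g 0.348
t 48.73 p [ 0.5094 -0.1308 -0.0207] F [ 0.2 -0.1  0.6] g 0.352
[array([ 0.57638887, -0.11151808])]
```

View pics/k_w.png

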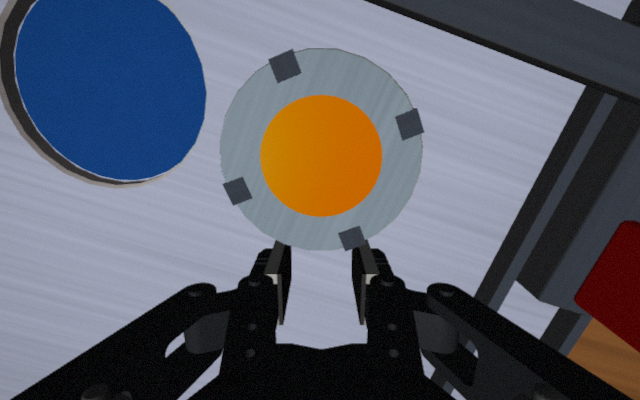

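View pics/k2_w.png

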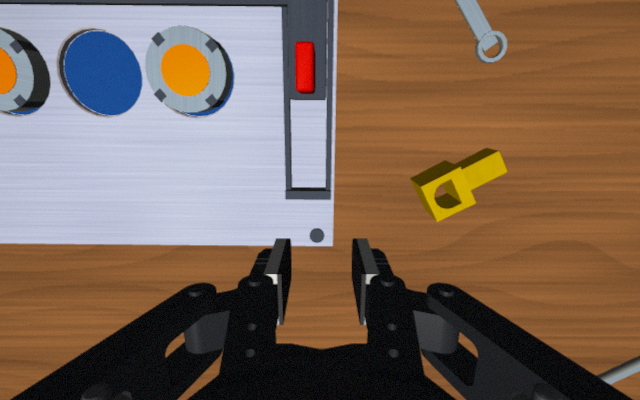

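Both nuts show the same apparent size, so the second is also seated, and no third nut is present. Now I'll shut the keeper.

```bash
python3 - <<'E'
from h import *
g=jw(0,-.225); print(g)
bot.grip(1.0)
go(g,.15,YAW); print(lin(g,.060,vel=.12,th=8)); bot.grip(0.0); p=st()["tool_pos"]
d=-np.array([np.cos(YAW),np.sin(YAW)])
q=p[:2]+d*.064; print(bot.movel([*q,p[2]],vel=.06,threshold=15)); st()
q=p[:2]+d*.078; print(bot.movel([*q,p[2]],vel=.03,threshold=20)); st(); bot.hold(.2); p=st()["tool_pos"]
bot.grip(1.0); p=st()["tool_pos"]
bot.movel([p[0],p[1],.10],vel=.25)
bot.goto([0.50,-0.05,0.30],down(0)); C=cam("wrist","pics/l_w.png"); import pickle; pickle.dump(C,open("l.pkl","wb")); cam("side","pics/l_s.png"); cam("scene","pics/l_sc.png"); st()
E
```

```text
[ 0.57381252 -0.23399367]
False
t 52.92 p [ 0.5739 -0.2345  0.0253] F [-0.4 -1.9  2.1] g 0.173
False
t 54.14 p [ 0.5089 -0.234   0.0253] F [-2.4 -2.   3. ] g 0.176
True
t 54.52 p [ 0.5043 -0.2339  0.0253] F [1.6 0.9 2.4] g 0.179
t 54.72 p [ 0.5042 -0.2339  0.0253] F [0.3 2.6 5.2] g 0.176
t 55.4 p [ 0.5049 -0.2347  0.0253] F [-0.  -0.1  0.3] g 1.002
t 57.06 p [ 0.4994 -0.0508  0.2983] F [ 0.3  0.1 -0.5] g 1.002
```

View pics/l_w.png

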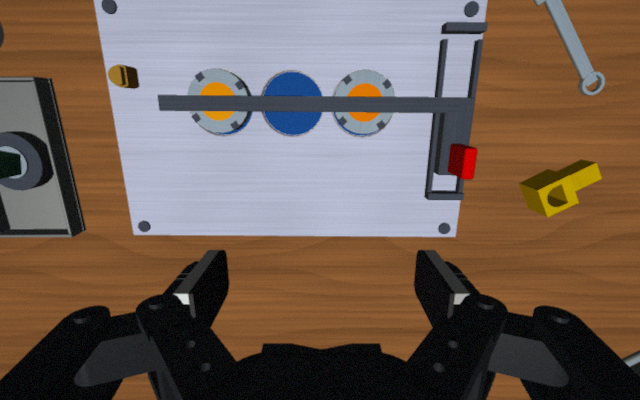

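Travel was 69.7 mm to the hard stop, so the keeper is shut. Next, a close look at the stop arm.

```bash
python3 - <<'E'
from h import *
import pickle
C=pickle.load(open("l.pkl","rb")); V=hsv(C)[...,2].astype(int)
print(V[85:120,325:332].mean(1).round().tolist())
bot.goto([0.46,-0.385,0.14],down(0)); C=cam("wrist","pics/m_w.png"); pickle.dump(C,open("m.pkl","wb")); st()
cv2.imwrite("pics/m_z.png",cv2.resize(C["im"][100:280,200:440,::-1],None,fx=3.3,fy=3.3,interpolation=cv2.INTER_CUBIC))
E
```

```text
[204.0, 204.0, 202.0, 205.0, 209.0, 209.0, 207.0, 206.0, 207.0, 206.0, 205.0, 132.0, 83.0, 83.0, 82.0, 81.0, 80.0, 81.0, 82.0, 81.0, 82.0, 80.0, 81.0, 85.0, 82.0, 82.0, 100.0, 181.0, 205.0, 203.0, 206.0, 212.0, 208.0, 206.0, 207.0]
t 58.5 p [ 0.461  -0.3842  0.1409] F [ 0.4  0.4 -0. ] g 0.999
```

View pics/m_w.png

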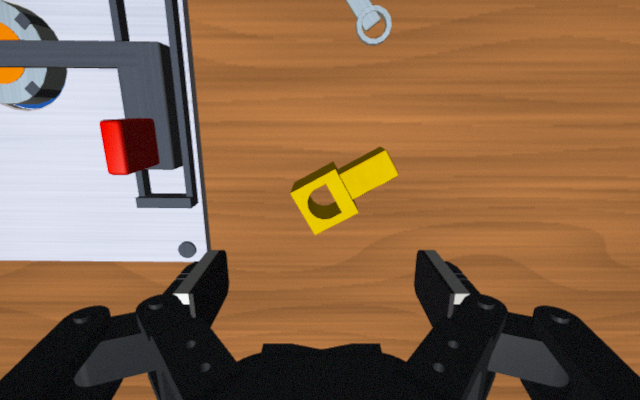

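View pics/m_z.png

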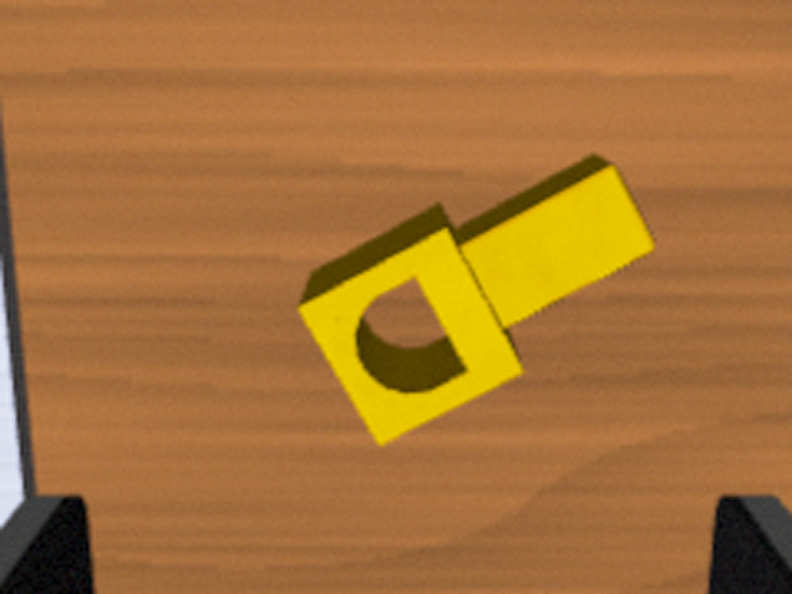

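```bash
cat > arm.py <<'E'
from h import *
import pickle
C=pickle.load(open("m.pkl","rb"))
H=hsv(C).astype(int); a=(abs(H[...,0]-25)<7)&(H[...,1]>180)&(H[...,2]>150)
k=blobs(a,300)[0]; q=cv2.approxPolyDP(k,2,True)[:,0]; print(q.tolist())
c=np.array([(300,307),(446,228),(522,372),(381,445)])/3.3+[200,100]
P=cast(C,c,.044)[:,:2]; print(P.round(4),np.linalg.norm(P-np.roll(P,-1,0),axis=1))
b=np.array([(613,166),(655,244)])/3.3+[200,100]; B=cast(C,b,.030)[:,:2]
ctrc=P.mean(0); e=B.mean(0)-ctrc; print("centre",ctrc,"bar end dist",np.linalg.norm(e),"ang",np.degrees(np.arctan2(e[1],e[0])), "barw",np.linalg.norm(B[0]-B[1]))
for i,j in ((0,1),(3,2)):
    d=P[j]-P[i]; print(np.degrees(np.arctan2(d[1],d[0])))
for i,j in ((0,3),(1,2)):
    d=P[j]-P[i]; print(np.degrees(np.arctan2(d[1],d[0]))+90)
C=pickle.load(open("l.pkl","rb")); 
for r in (96,111.3): print("bar",cast(C,[[328,r]],.04)[0]) 
E
python3 arm.py
```

```text
[[386, 150], [339, 175], [334, 169], [290, 193], [314, 234], [357, 213], [352, 198], [397, 176]]
[[ 0.4576 -0.357 ]
 [ 0.4795 -0.3966]
 [ 0.439  -0.4183]
 [ 0.4171 -0.379 ]] [0.04525621 0.04595876 0.04497847 0.04607903]
centre [ 0.44831566 -0.38774189] bar end dist 0.0712163614087412 ang -60.524522186742956 barw 0.0255319481071222
-61.06315552809472
-60.90594910041555
-61.53521118195928
-61.882931979896824
bar [ 0.58454527 -0.05929584  0.04      ]
bar [ 0.56514952 -0.059398    0.04      ]
```

```bash
python3 - <<'E'
from h import *
import pickle
w=jw(.033,.22); print(w)
go(w+[0,0.0],.13,np.pi/2+YAW); o=st(); print(o["joints"].round(2)); C=cam("wrist","pics/n_w.png"); pickle.dump(C,open("n.pkl","wb"))
print(proj(C,[[*w,.046],[*w,.012]]))
E
```

```text
[0.61014906 0.21074631]
t 60.7 p [0.6105 0.2096 0.0951] F [-0.2 -0.4  0.7] g 1.002
[ 0.33  0.52 -0.    1.05 -0.    1.91]
[[320.36540991 203.52462489]
 [320.44154917 192.03635014]]
```

View pics/n_w.png

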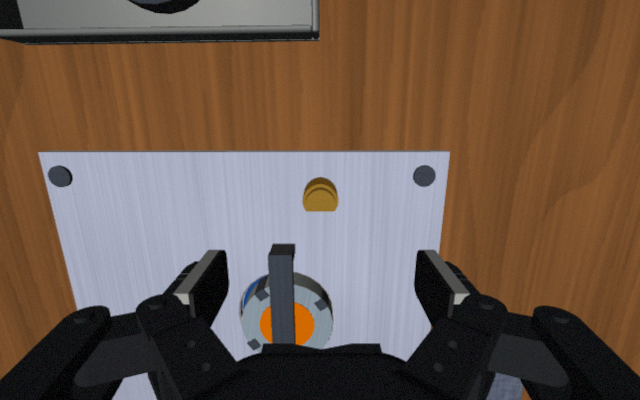

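```bash
python3 - <<'E'
from h import *
import pickle
C=pickle.load(open("n.pkl","rb"))
im=C["im"][165:225,280:360,::-1]; cv2.imwrite("pics/n_z.png",cv2.resize(im,None,fx=10,fy=10,interpolation=cv2.INTER_CUBIC))
# predicted outline of top D and shoulder D at nominal post position
E
```

```text
(no output)
```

View pics/n_z.png

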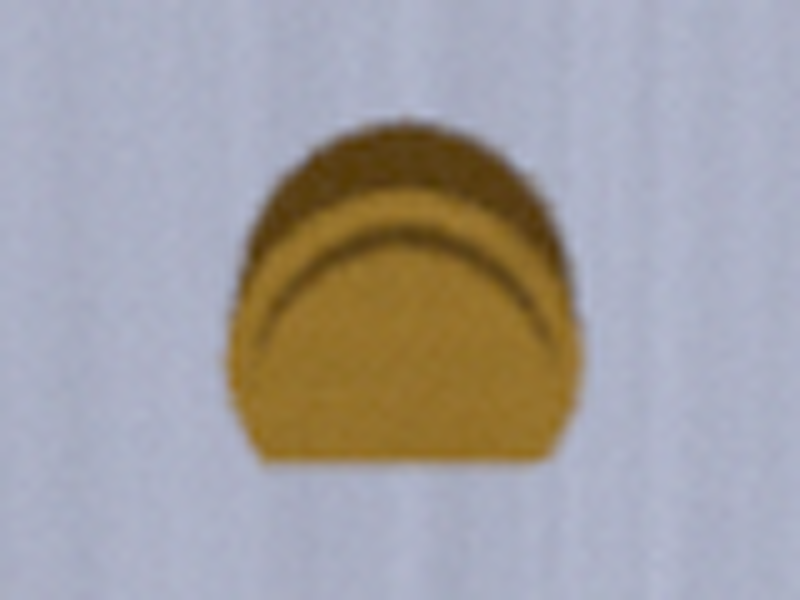

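```bash
python3 - <<'E'
from h import *
import pickle
C=pickle.load(open("n.pkl","rb")); w=jw(.033,.22)
u=np.array([-np.sin(YAW),np.cos(YAW)])
for nm,dy,z,row in (("top back",.0115,.046,189.2),("shoulder back",.014,.038,183.6),("top flat",-.0055,.046,211),("shoulder flat",-.008,.038,211)):
    a=w+u*dy; print(nm,proj(C,[[*a,z]])[0].round(2),"seen",row, "axis y by seen",(cast(C,[[320,row]],z)[0,:2]-u*dy).round(4))
E
```

```text
top back [320.32 188.69] seen 189.2 axis y by seen [0.6099 0.2104]
shoulder back [320.34 182.97] seen 183.6 axis y by seen [0.6099 0.2103]
top flat [320.39 210.48] seen 211 axis y by seen [0.6099 0.2103]
shoulder flat [320.41 210.35] seen 211 axis y by seen [0.6098 0.2102]
```

All four edges agree on the post axis at (0.6099, 0.2103), matching the jig-derived value. Next I'll pick the arm, rechecking its position first in case it gets knocked.

```bash
python3 - <<'E'
from h import *
import pickle
phi=np.radians(-61.2); c=np.array([.4483,-.3877]); d=np.array([np.cos(phi),np.sin(phi)])
g=c+d*.004; yaw=phi+np.pi
S=cam("side"); H=hsv(S).astype(int); a=(abs(H[...,0]-25)<7)&(H[...,1]>180)&(H[...,2]>100)
print([ (ctr(k).round(1),cv2.contourArea(k)) for k in blobs(a,60)])
lin(jw(.033,.22),.2,vel=.25)
go(g,.13,yaw); o=st(); print(o["joints"].round(2)); C=cam("wrist","pics/o_w.png"); pickle.dump(C,open("m2.pkl","wb"))
print(proj(C,[[*c,.044],[*(c+d*.072),.03]]).round(1))
E
```

```text
[]
t 63.48 p [ 0.4508 -0.3907  0.095 ] F [ 0.2 -0.9  0.2] g 1.0
[-0.71  0.44 -0.14  0.99  0.    0.35]
[[319.8 199.3]
 [319.9 275.2]]
```

View pics/o_w.png

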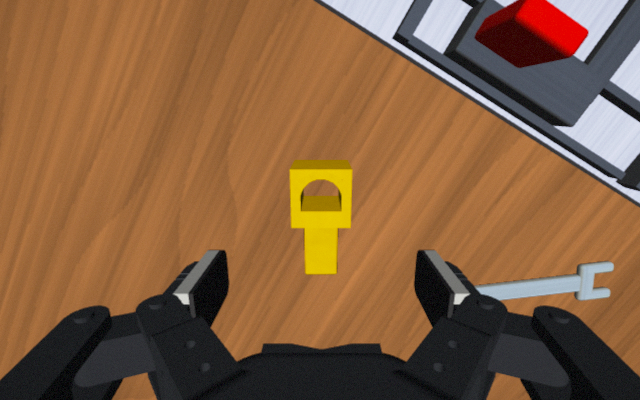

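```bash
python3 - <<'E'
from h import *
import pickle
phi=np.radians(-61.2); c=np.array([.4483,-.3877]); d=np.array([np.cos(phi),np.sin(phi)]); g=c+d*.004
print(lin(g,.015,vel=.1,th=8)); st(); bot.grip(0); p=st()["tool_pos"]
bot.movel([p[0],p[1],p[2]+.12],vel=.12); bot.hold(.2); st()
C=cam("wrist","pics/p_w.png"); pickle.dump(C,open("p.pkl","wb"))
cv2.imwrite("pics/p_z.png",cv2.resize(C["im"][140:320,200:440,::-1],None,fx=3.3,fy=3.3,interpolation=cv2.INTER_CUBIC))
E
```

```text
False
t 64.83 p [ 0.4508 -0.3917 -0.0193] F [ 0.6 -1.1  0.4] g 1.0
t 65.28 p [ 0.4508 -0.3915 -0.0193] F [0.1 0.6 4. ] g 0.526
t 66.63 p [ 0.4503 -0.3911  0.0999] F [ 0.3 -0.1 -3. ] g 0.526
```

View pics/p_z.png

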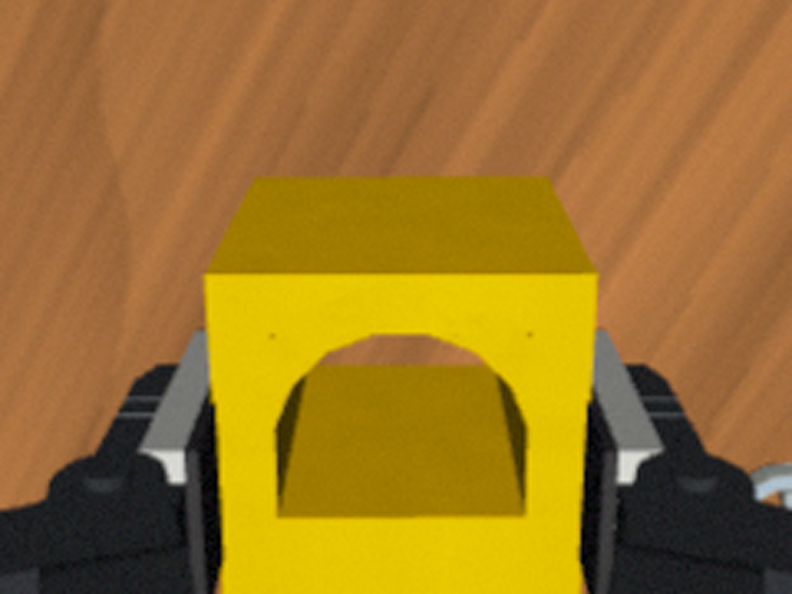

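```bash
python3 - <<'E'
from h import *
import pickle
C=pickle.load(open("p.pkl","rb")); p=np.array([.4503,-.3911,.0999]); o=monitor.get_obs()
p=o["tool_pos"]; Rm=R.from_rotvec(o["tcp_rot"]).as_matrix()
f=lambda u,v:((200+(u+.5)/3.3-.5),(140+(v+.5)/3.3-.5))
for n,uv in dict(bl=(205,273),br=(597,272),boreback=(400,335),flL=(278,517),flR=(525,517),boreL=(277,430),boreR=(526,430)).items():
    P=cast(C,f(*uv),p[2]+.0633)[0]; print(n,((P-p)@Rm).round(4))
print(Rm.round(3).tolist())
E
```

```text
bl [ 0.0275 -0.0229 -0.0633]
br [ 0.0276  0.023  -0.0633]
boreback [ 0.0196 -0.     -0.0633]
flL [-0.0051 -0.0154 -0.0633]
flR [-0.0051  0.0157 -0.0633]
boreL [ 0.0071 -0.0151 -0.0633]
boreR [ 0.0071  0.0154 -0.0633]
[[-0.482, 0.876, -0.001], [0.876, 0.482, 0.001], [0.001, -0.0, -1.0]]
```

```bash
python3 - <<'E'
from h import *
import pickle
yaw=np.pi/2+YAW; post=np.array([.6099,.2103]); u=np.array([-np.sin(YAW),np.cos(YAW)]); t=post-.0043*u
p=st()["tool_pos"]; bot.movel([p[0],p[1],.15],vel=.2)
bot.goto([*t,.15],down(yaw)); bot.movel([*t,.055],vel=.12); bot.hold(.3); p=st()["tool_pos"]; print("err",p[:2]-t)
C=cam("wrist","pics/q_w.png"); cam("side","pics/q_s.png"); o=monitor.get_obs(); print(R.from_rotvec(o["tcp_rot"]).as_matrix().round(4).tolist())
E
```

```text
t 66.68 p [ 0.4504 -0.3912  0.1   ] F [ 1.4 -0.  -4. ] g 0.527
t 70.53 p [0.6103 0.2062 0.0557] F [ 0.3 -0.8 -3.2] g 0.527
err [0.00043948 0.00017002]
[[0.0075, 1.0, 0.0006], [1.0, -0.0075, 0.0002], [0.0002, 0.0006, -1.0]]
```

View pics/q_w.png

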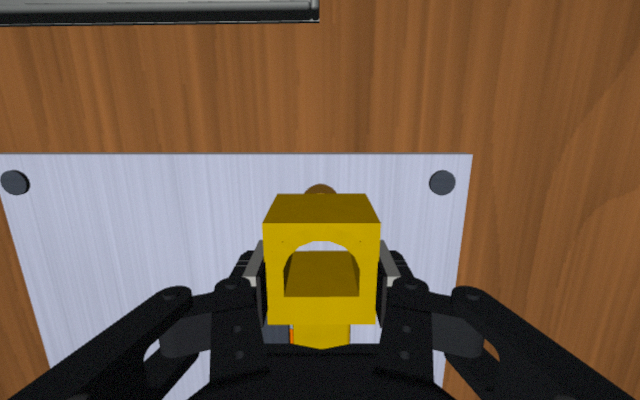

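View pics/q_s.png

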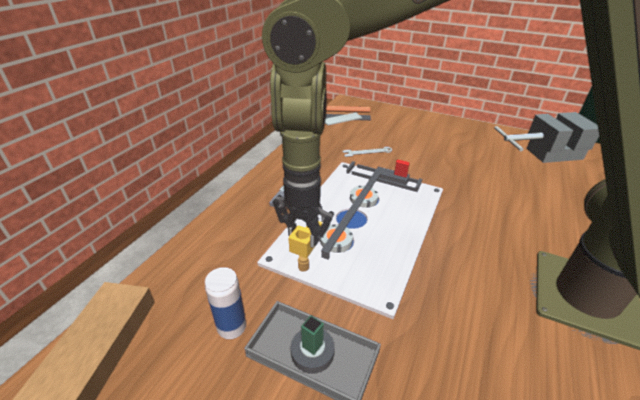

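The collar lines up above the post in both views. I'll lower it slowly under force watch.

```bash
python3 - <<'E'
from h import *
yaw=np.pi/2+YAW; post=np.array([.6099,.2103]); u=np.array([-np.sin(YAW),np.cos(YAW)]); t=post-.0043*u
print(bot.movel([*t,-.004],vel=.03,threshold=8)); st()
print(bot.movel([*t,-.012],vel=.015,threshold=10)); bot.hold(.2); st()
cam("wrist","pics/r_w.png"); cam("side","pics/r_s.png")
E
```

```text
False
t 72.75 p [ 0.61    0.206  -0.0038] F [-0.5 -1.  -2.4] g 0.53
True
t 73.31 p [ 0.6102  0.2061 -0.0073] F [-0.   0.3  6.3] g 0.53
```

View pics/r_w.png

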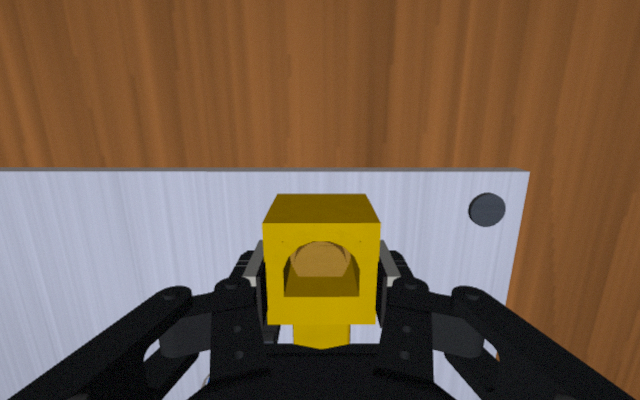

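Contact came at reported z = -0.0073, exactly the predicted seating height, with the post showing in the bore. I'll release, back off and check everything.

```bash
python3 - <<'E'
from h import *
import pickle
bot.grip(.75); bot.hold(.1); bot.grip(1.0); p=st()["tool_pos"]; bot.movel([p[0],p[1],.13],vel=.12)
bot.goto([0.50,0.05,0.25],down(0)); C=cam("wrist","pics/s_w.png"); pickle.dump(C,open("s.pkl","wb"))
bot.goto([0.30,-0.05,0.36],down(0)); cam("side","pics/s_s.png"); cam("scene","pics/s_sc.png"); st()
for a in ("s_s","s_sc"):
    im=cv2.imread(f"pics/{a}.png"); im=im[130:400,200:460] if a=="s_s" else im[150:270,170:480]
    cv2.imwrite(f"pics/{a}z.png",cv2.resize(im,None,fx=2.2 if a=="s_s" else 2.5,fy=2.2 if a=="s_s" else 2.5,interpolation=cv2.INTER_CUBIC))
V=hsv(C)[...,2].astype(int)
E
```

```text
t 74.18 p [ 0.6086  0.2056 -0.0089] F [-0.3 -0.1  0.6] g 1.002
t 84.67 p [ 0.3  -0.05  0.36] F [-0.3  0.1  0.3] g 1.003
```

View pics/s_w.png

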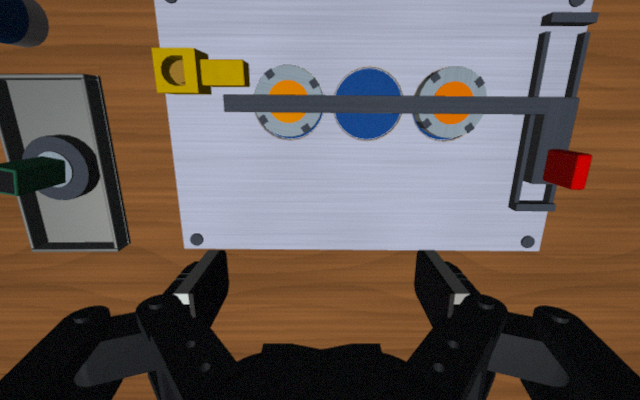

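View pics/s_sz.png

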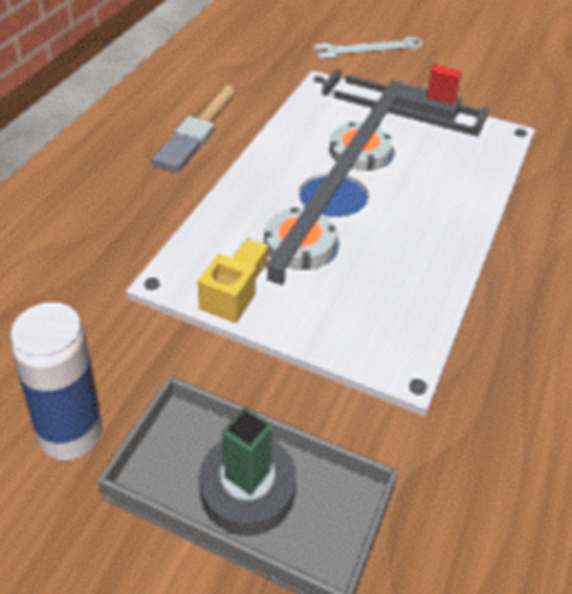

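View pics/s_scz.png

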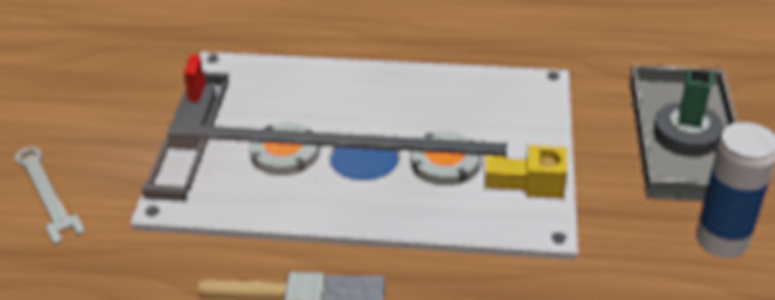

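```bash
python3 - <<'E'
from h import *
import pickle
for i,y in enumerate((-.109,.091)):
    bot.goto([0.50,y,0.10],down(0)); C=cam("wrist"); pickle.dump(C,open(f"t{i}.pkl","wb"))
    cv2.imwrite(f"pics/t{i}.png",cv2.resize(C["im"][60:240,200:440,::-1],None,fx=3.3,fy=3.3,interpolation=cv2.INTER_CUBIC))
    print(proj(C,[[*jw(0,(-.1,.1)[i]),.004]]), C["e"])
st()
E
```

```text
[[321.24467682 103.27622846]] [ 0.57030528 -0.10918644  0.27922233]
[[321.22084684 100.72863017]] [0.57016497 0.09072674 0.27813677]
t 90.86 p [0.5   0.091 0.1  ] F [-0.2  0.6  0.3] g 0.998
```

View pics/t0.png

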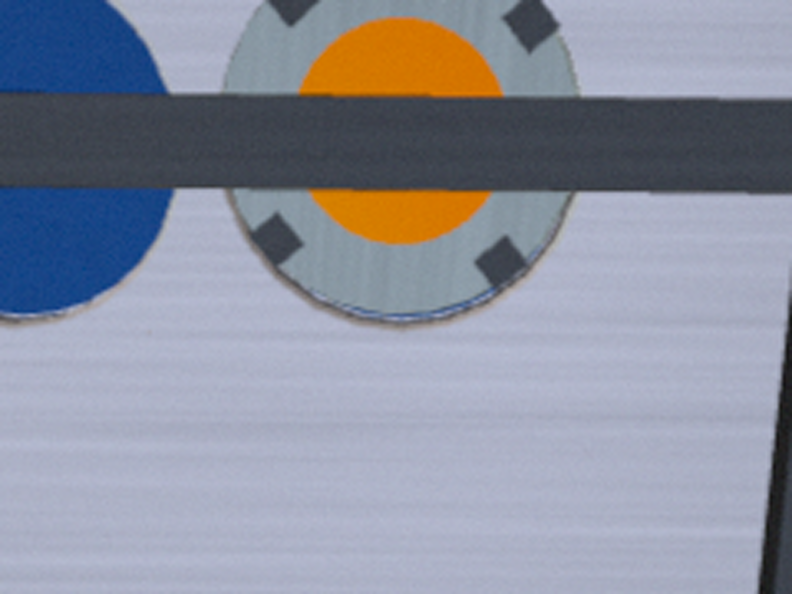

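View pics/t1.png

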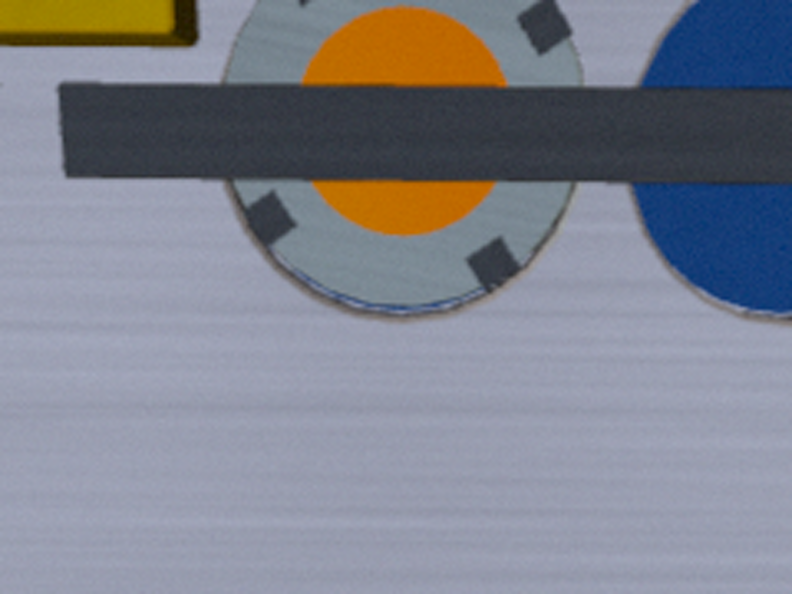

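Both nuts lie inside their pockets, with the pocket rim and a thin line of blue floor visible on the near side. The arm sits clear on the +x side of the shut bar. I'm backing off and handing in.

```bash
python3 - <<'E'
from h import *
p=st()["tool_pos"]; bot.movel([p[0],p[1],.25],vel=.2); bot.goto([.35,0,.3],down(0)); st(); print(bot.hand_in()); 
E
```

```text
t 90.86 p [0.5   0.091 0.1  ] F [-0.2  0.6  0.3] g 0.998
t 92.52 p [3.509e-01 2.000e-04 2.995e-01] F [ 0.7  0.3 -0.1] g 1.004
the job is handed in; nothing more can be done
None
```

The jig is ready for its next batch and I handed the job in at about 93 s, with the robot clear of everything. The steps were done in the order asked:

- **Keeper opened:** it went to its hard stop, and the bar measured 70 mm beyond the pocket row.
- **Foot:** only one was there. It stands upright in the middle of the tray.
- **Nuts:** two were there. I pushed both along the plate into the +y and -y pockets; the middle pocket stays empty. Close-up views show both down inside their pocket rims. Their apparent size fits the seated height.
- **Keeper shut:** it travelled 69.7 mm to the other hard stop, and the bar measured within 1 mm of shut.
- **Stop arm:** it sits on the post with the bore matching the flat. It touched down at exactly the predicted seating height and lies on the +x side of the bar.
- **Can, brush and spanner:** I did not touch them.

**What disagreed:**
- **Fingertips short:** they are 35 mm behind the reported TCP. My first try at the keeper grip therefore closed on nothing. I measured the offset by touching the bare plate lightly (about 6 N) and corrected every later move.
- **Nut knocked:** the nut that went into the +y pocket was knocked aside mid-run, so I measured it again before pushing it.
- **Nuts off centre:** both sit about 2.5 mm towards +x in their pockets, which is within the clearance.

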